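# Load the barrel polisher with the charged barrels and lock it

### The arm

A 6-joint arm with a two-finger parallel gripper is mounted at the origin on the work surface. World frame = base frame: x ahead of the robot, y to its left, z up, the work surface at z = 0. Lengths are in mm, angles in rad, forces in N, time in s.
With the tool pointing down it reaches from about 350 to 875 mm from the base axis. Payload 4.2 kg.
Tool frame: the origin (TCP) lies midway between the tips of the shut fingers; the grasp point (between the pads) lies 19 mm behind it; y points along the fingers, x is the direction in which the jaws open and shut, and the axes are right-handed (so a half turn about y gives the same grasp; the last joint's range is limited). The gripper opens to 85 mm and grips with 20 to 120 N. Pads are 22 mm wide; open, the fingers measure 114 mm over their backs; the gripper's body (76 mm by 85 mm) begins 54 mm behind the grasp point. The pads swing forward as they close: fully open they stand 13 mm farther back than shut.
Start: joints at [1.478, 0.385, 0.008, 0, -1.194, -0.259], TCP at [215.335, 586.711, 231.312] pointing down, gripper open.
Joint ranges: [-3.14, 3.14], [-1.21, 2.06], [-1.07, 1.41], [-3.16, 2.05], [-2.99, -0.16], [-3.1, 3.1]. Speed limits (rad/s): [2.79, 2.79, 3.14, 3.14, 3.14, 3.14].

### API

Orientations are given as a unit quaternion [x, y, z, w].
In Python, from bench import read_state, get_image, job_done gives the robot as it stands.
- The arm moves only by the tool play_rows, never from a script. Its argument "series" is a list of rows, each a list of 7 numbers: the shift along the tool's x, y, z in m, then the turn, a rotation vector about the tool's x, y, z in rad, then the finger opening in m, from 0 to 0.0854. In form: [[x, y, z, wx, wy, wz, claw], ...]. A call has 1 to 10 rows; each row shifts and turns the pose as measured when the row begins, along the tool's axes as they then stand; what a row does not reach is not made up. A row lasts 1/10 s, in which the tool goes at most 50 mm and 8.59 degrees, less where a joint would pass 70% of its speed; a pose out of reach is approached as far as the arm can. A call with a gripper value outside its range is refused whole. The fingers move at their own pace and stop on an object; the grip force is fixed at half the most. Time passes only in rows, so rows that do not move let the fingers close. It gives the time, the measured TCP pose, the force and the opening at its end, in the units of the state.
- read_state(): the state, without advancing time (a new reading comes with each control period).
- get_image(name): name is "scene" or "top" or "wrist"; returns a dict with "color" (384x512x3 uint8, red, green, blue), "intrinsics" (3x3 intrinsics, pixels), "origin" and "orientation" of the camera in the world. Camera axes: x right, y down, z forward; pixel columns grow to the right and rows downward; lengths in mm; the calibration is good to about 2 mm. A picture is of the moment at which its call begins. There is no depth.
- job_done(): hands the job in, once; it reports no verdict.
The state is a dict: "clock": time; "joints": joint angles; "joint_vel": joint speeds; "joint_efforts": joint torques, N m; "position": TCP position; "ee_rot": TCP orientation; "contact_force": force on the tool from outside, world axes, zero at the start; "wrist_torque": the same for the moment, N m; "gripper_width": finger opening in mm.
Only numpy, scipy, OpenCV 4.12 (cv2) and the standard library are available. Lean on these libraries where they do the work, as an engineer would, in place of code of your own. Each camera call takes 0.05 s, during which the arm holds its last target. There are 200 camera calls.

### The job

Load the barrel polisher for tonight's run of dice: slide its yellow lock frame fully open, then heft each orange barrel on the counter and lower every charged (heavy) one into a bay of its own, both axle ends bottomed in their slots. Leave the empty (light) barrels lying on the counter outside the polisher, and once all the charged barrels are in, slide the lock frame fully shut over their axles. Do not disturb the dice cup, the brass pan or the pair of dice.

Things in the scene. Friction and masses are not known exactly. Their poses are not given: they have to be found in the camera images.
- polisher: fixed bench machine: grey base 184 x 450 mm, top 30 mm up; blue motor box at +y, 100 mm tall. Origin on the counter under the middle bay; x along the axles, y along the 3 bays, 95 mm apart. Two steel side plates 8 mm thick, inner faces at x = -61 and +61 mm, tops 97 mm up, each with 3 open slots 16 mm wide, bottoms 69 mm up, the top 12 mm flared to 30 mm wide
- bay1 (a point): bay nearest the lock knob: the point where a barrel's middle lies when both axle ends are fully home, 75 mm above the counter, 22 mm below the tops of the side plates
- bay2 (a point): the same point of the middle bay
- bay3 (a point): the same point of the bay next to the motor box
- lock (a joint): yellow lock frame, slides along the polisher's y: 0 = fully open, its lugs between the slots; 0.0475 m = fully shut, a lug over every slot, both at stops. Starts shut or nearly so. Lugs lie over the side plates, 99 to 105 mm above the counter. About 3 N moves it; it stays where it is left. It cannot pass an axle end that stands on a side plate
- lock_knob (a point): centre of the black upright knob of the lock frame, 22 mm thick (25 mm at its cap) and 47 mm tall, standing on the cross bar (top 97 mm above the counter), centre 120 mm above the counter; moves with the frame, to the polisher's -y side of the bays
- barrel_a_mid (a point): one of 3 to 5 octagonal barrels, alike to the eye: orange, black band, white gear rings, axle stub at both ends (either way round fits). 110 mm long, 56 mm across flats; axle 12 mm thick, ends 73 mm from the middle. Point: its middle, on the axle line; x along the axle. Starts on a flat on the counter, middle 28 mm up, between battens; it may roll when knocked. Empty 0.34 kg or charged 0.72 kg (within 7 percent): only hefting tells. May be absent
- barrel_b_mid (a point): one of 3 to 5 octagonal barrels, alike to the eye: orange, black band, white gear rings, axle stub at both ends (either way round fits). 110 mm long, 56 mm across flats; axle 12 mm thick, ends 73 mm from the middle. Point: its middle, on the axle line; x along the axle. Starts on a flat on the counter, middle 28 mm up, between battens; it may roll when knocked. Empty 0.34 kg or charged 0.72 kg (within 7 percent): only hefting tells. May be absent
- barrel_c_mid (a point): one of 3 to 5 octagonal barrels, alike to the eye: orange, black band, white gear rings, axle stub at both ends (either way round fits). 110 mm long, 56 mm across flats; axle 12 mm thick, ends 73 mm from the middle. Point: its middle, on the axle line; x along the axle. Starts on a flat on the counter, middle 28 mm up, between battens; it may roll when knocked. Empty 0.34 kg or charged 0.72 kg (within 7 percent): only hefting tells. May be absent
- barrel_d_mid (a point): one of 3 to 5 octagonal barrels, alike to the eye: orange, black band, white gear rings, axle stub at both ends (either way round fits). 110 mm long, 56 mm across flats; axle 12 mm thick, ends 73 mm from the middle. Point: its middle, on the axle line; x along the axle. Starts on a flat on the counter, middle 28 mm up, between battens; it may roll when knocked. Empty 0.34 kg or charged 0.72 kg (within 7 percent): only hefting tells. May be absent
- barrel_e_mid (a point): one of 3 to 5 octagonal barrels, alike to the eye: orange, black band, white gear rings, axle stub at both ends (either way round fits). 110 mm long, 56 mm across flats; axle 12 mm thick, ends 73 mm from the middle. Point: its middle, on the axle line; x along the axle. Starts on a flat on the counter, middle 28 mm up, between battens; it may roll when knocked. Empty 0.34 kg or charged 0.72 kg (within 7 percent): only hefting tells. May be absent
- battens: four low pine battens fixed to the counter, stops that keep the barrels from rolling: 10 mm wide, 14 mm tall, parallel, 140 mm apart, along its x (nearly the world's x). Each barrel starts between two of them, roughly along them. Origin: on the counter, in the middle of the middle lane; battens at y = -210, -70, 70 and 210 mm
- dice_cup: walnut dice cup, 80 mm wide, 95 mm tall, upright, to the left near the robot; origin under its centre; leave alone
- scale_pan: brass scale pan, 100 mm wide, 20 mm tall, far right; origin under its centre; leave alone
- die_one: lacquered bone die, 34 mm, left near the robot; origin under its centre; leave alone
- die_two: the other bone die, 34 mm; origin under its centre; leave alone
Not all that is in view belongs to the job. What is shaped like the part that bears barrel_d_mid but pink is not meant.

How it is judged (in metres and radians):
On the way, in this order (a step that is already met when the one before it is completed fails the run):
1. the lock frame is slid fully open (value of joint lock below 0.004 m), for 0.1 s.
2. every barrel that weighs over 5 N lies fully home in a bay, the lighter ones on the counter (((((z of barrel_a_mid in the frame of bay1 between -0.0035 and 0.0035 m and horizontal distance between barrel_a_mid and bay1 below 0.01 m) or (z of barrel_a_mid in the frame of bay2 between -0.0035 and 0.0035 m and horizontal distance between barrel_a_mid and bay2 below 0.01 m) or (z of barrel_a_mid in the frame of bay3 between -0.0035 and 0.0035 m and horizontal distance between barrel_a_mid and bay3 below 0.01 m)) and angle between the x axis of barrel_a_mid and the x axis of polisher, either way round below 0.045 rad and contact force between barrel_a and polisher above 5 N) or (height (world z) of barrel_a_mid between 0.022 and 0.045 m and contact force between barrel_a and anything else below 5 N)) and ((((z of barrel_b_mid in the frame of bay1 between -0.0035 and 0.0035 m and horizontal distance between barrel_b_mid and bay1 below 0.01 m) or (z of barrel_b_mid in the frame of bay2 between -0.0035 and 0.0035 m and horizontal distance between barrel_b_mid and bay2 below 0.01 m) or (z of barrel_b_mid in the frame of bay3 between -0.0035 and 0.0035 m and horizontal distance between barrel_b_mid and bay3 below 0.01 m)) and angle between the x axis of barrel_b_mid and the x axis of polisher, either way round below 0.045 rad and contact force between barrel_b and polisher above 5 N) or (height (world z) of barrel_b_mid between 0.022 and 0.045 m and contact force between barrel_b and anything else below 5 N)) and ((((z of barrel_c_mid in the frame of bay1 between -0.0035 and 0.0035 m and horizontal distance between barrel_c_mid and bay1 below 0.01 m) or (z of barrel_c_mid in the frame of bay2 between -0.0035 and 0.0035 m and horizontal distance between barrel_c_mid and bay2 below 0.01 m) or (z of barrel_c_mid in the frame of bay3 between -0.0035 and 0.0035 m and horizontal distance between barrel_c_mid and bay3 below 0.01 m)) and angle between the x axis of barrel_c_mid and the x axis of polisher, either way round below 0.045 rad and contact force between barrel_c and polisher above 5 N) or (height (world z) of barrel_c_mid between 0.022 and 0.045 m and contact force between barrel_c and anything else below 5 N)) and ((((z of barrel_d_mid in the frame of bay1 between -0.0035 and 0.0035 m and horizontal distance between barrel_d_mid and bay1 below 0.01 m) or (z of barrel_d_mid in the frame of bay2 between -0.0035 and 0.0035 m and horizontal distance between barrel_d_mid and bay2 below 0.01 m) or (z of barrel_d_mid in the frame of bay3 between -0.0035 and 0.0035 m and horizontal distance between barrel_d_mid and bay3 below 0.01 m)) and angle between the x axis of barrel_d_mid and the x axis of polisher, either way round below 0.045 rad and contact force between barrel_d and polisher above 5 N) or (height (world z) of barrel_d_mid between 0.022 and 0.045 m and contact force between barrel_d and anything else below 5 N)) and ((((z of barrel_e_mid in the frame of bay1 between -0.0035 and 0.0035 m and horizontal distance between barrel_e_mid and bay1 below 0.01 m) or (z of barrel_e_mid in the frame of bay2 between -0.0035 and 0.0035 m and horizontal distance between barrel_e_mid and bay2 below 0.01 m) or (z of barrel_e_mid in the frame of bay3 between -0.0035 and 0.0035 m and horizontal distance between barrel_e_mid and bay3 below 0.01 m)) and angle between the x axis of barrel_e_mid and the x axis of polisher, either way round below 0.045 rad and contact force between barrel_e and polisher above 5 N) or (height (world z) of barrel_e_mid between 0.022 and 0.045 m and contact force between barrel_e and anything else below 5 N))), for 0.3 s.
3. the lock frame is slid fully shut, the barrels still so (all of step 2 and value of joint lock above 0.0435 m), for 0.2 s.
At the end, for the whole second after the job is handed in: Each barrel either rests in a bay, pressing on it with over 5 N (charged), within 3.5 mm in height and 10 mm in plan of home, level and in line within 2.6 degrees, or lies on its side on the counter, pressing with under 5 N (empty); the lock frame is shut within 4 mm (all of step 3); the robot touches nothing.
It fails at once if the dice cup is moved more than 30 mm (distance of dice_cup from where it was at the start of the episode above 0.03 m).
It fails at once if the brass pan is moved more than 30 mm (distance of scale_pan from where it was at the start of the episode above 0.03 m).
It fails at once if the first die is moved more than 30 mm (distance of die_one from where it was at the start of the episode above 0.03 m).
It fails at once if the second die is moved more than 30 mm (distance of die_two from where it was at the start of the episode above 0.03 m).
Of barrel_a, barrel_b, barrel_c, barrel_d, barrel_e only 3 to 5 are there at a start; the rules pass over those that are not, and their reading is None.
At some moment in a run one of barrel_a, barrel_b, barrel_c, barrel_d, barrel_e may be knocked a few centimetres aside while the robot is not near it.
Once in a run the grip may slacken for a moment while it holds something.
It also fails if it takes over 210 s, if anything falls off the work surface, if the arm or the gripper's body presses on something with over 40 N, if the wrist force passes 120 N, or if a joint passes its speed limit or range.

## Working session

There is one attempt and no reset: what is moved stays moved. The work goes in short steps, Python scripts to look and compute and a tool call to move; the robot and the scene stay as the last step left them, time stands still between calls to the robot, and variables do not carry over. Pictures are saved under pics/ and viewed, about 12 in all and at most 16, crops included, and the job is handed in when it is done.

Besides the shell and the picture viewer there is one more tool, called after "Call:" by a JSON object that holds its "method" and its "body". play_rows: Moves the arm, as the interface text tells. Its arguments: {"type":"object","properties":{"series":{"type":"array","items":{"type":"array","items":{"type":"number"}}}},"required":["series"]}

```bash
ls; mkdir -p pics
cat > h.py <<'E'
import numpy as np, cv2, json
from bench import read_state, get_image
from scipy.spatial.transform import Rotation as R
def snap(n,f):
    d=get_image(n); cv2.imwrite(f'pics/{f}.png',d['color'][...,::-1])
    np.savez(f'pics/{f}.npz',**{k:np.array(v) for k,v in d.items()})
    return d
def load(f): return dict(np.load(f'pics/{f}.npz'))
def cam(d):
    q=np.array(d['orientation'],float)
    M=q if q.shape==(3,3) else R.from_quat(q).as_matrix()
    return np.array(d['intrinsics']),np.array(d['origin'],float),M
def ray(d,u,v):
    K,o,M=cam(d); r=M@np.linalg.inv(K)@[u,v,1]; return o,r
def at_z(d,u,v,z):
    o,r=ray(d,u,v); return o+r*(z-o[2])/r[2]
def proj(d,p):
    K,o,M=cam(d); c=K@(M.T@(np.array(p,float)-o)); return c[:2]/c[2]
def tri(*obs):
    A=np.zeros((3,3));b=np.zeros(3)
    for d,u,v in obs:
        o,r=ray(d,u,v); r=r/np.linalg.norm(r);P=np.eye(3)-np.outer(r,r);A+=P;b+=P@o
    return np.linalg.solve(A,b)
def st():
    s=read_state(); print({k:np.round(s[k],3).tolist() for k in ('clock','joints','position','ee_rot','contact_force','gripper_width')}); return s
E
python3 - <<'E'
from h import *
st()
for n in('scene','top','wrist'):
    d=snap(n,n+'0'); print(n,d['intrinsics'],d['origin'],d['orientation'])
a=cv2.imread('pics/top0.png');b=cv2.imread('pics/scene0.png')
cv2.imwrite('pics/top0b.png',cv2.resize(a,(800,600)))
cv2.imwrite('pics/scene0b.png',cv2.resize(b,(800,600)))
E
```

```text
pics
{'clock': 0.0, 'joints': [1.478, 0.386, 0.007, -0.0, -1.194, -0.259], 'position': [215.132, 586.186, 230.231], 'ee_rot': [0.405, -0.579, 0.58, -0.404], 'contact_force': [-0.228, -0.591, -0.159], 'gripper_width': 85.319}
scene [[377.32693845   0.         252.11387507]
 [  0.         377.32693845 193.74341278]
 [  0.           0.           1.        ]] [990.20798164 738.7271162  927.87285206] [ 0.22950869  0.88729715 -0.38538798 -0.10726435]
top [[478.82612242   0.         259.89172748]
 [  0.         478.82612242 191.62601306]
 [  0.           0.           1.        ]] [ 303.43049741  -42.24580136 1674.45624354] [ 0.70549127 -0.70505398  0.04785782 -0.0537641 ]
wrist [[269.32172652   0.         254.82795749]
 [  0.         269.32172652 188.58221859]
 [  0.           0.           1.        ]] [281.74841692 563.27934014 372.99780255] [-0.56666197  0.81213165  0.11309031 -0.08091339]
```

View pics/top0b.png

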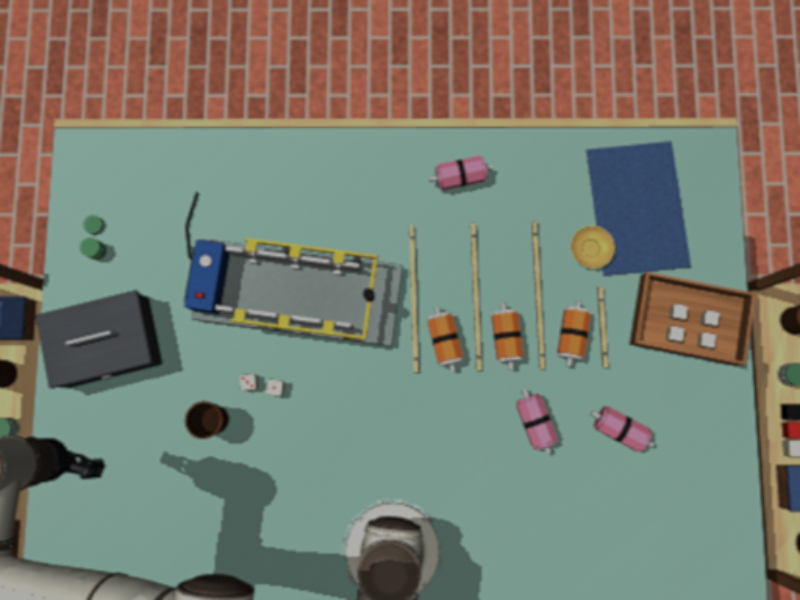

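View pics/scene0b.png

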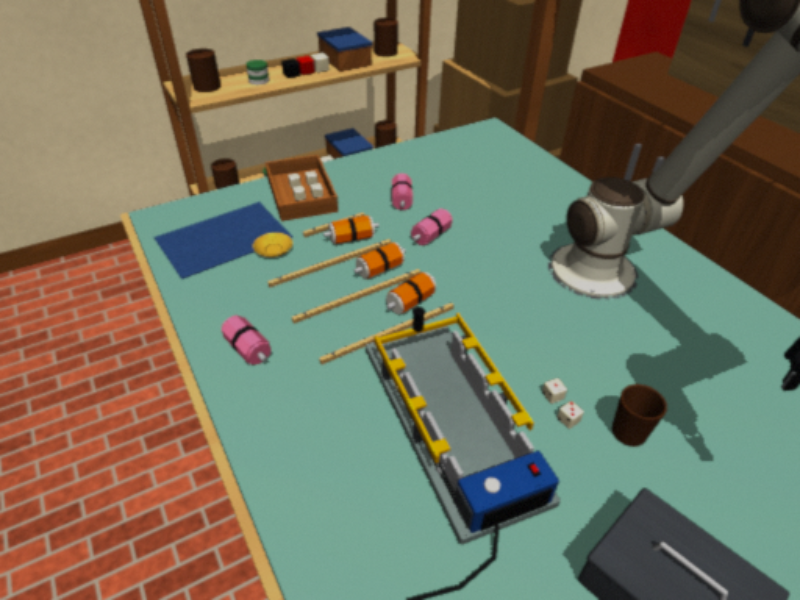

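```bash
cat >> h.py <<'E'
def oranges(d,lo=(5,150,90),hi=(17,255,255),amin=60):
    hsv=cv2.cvtColor(np.array(d['color']),cv2.COLOR_RGB2HSV)
    m=cv2.inRange(hsv,np.array(lo),np.array(hi)); m=cv2.morphologyEx(m,cv2.MORPH_CLOSE,np.ones((7,7)))
    m=cv2.morphologyEx(m,cv2.MORPH_OPEN,np.ones((3,3)))
    out=[]
    for c in cv2.findContours(m,0,2)[0]:
        if cv2.contourArea(c)>amin: out.append((cv2.minAreaRect(c),cv2.contourArea(c)))
    return out
E
python3 - <<'E'
from h import *
t=load('top0');s=load('scene0')
for n,d in(('top',t),('scene',s)):
    for (c,wh,a),ar in oranges(d): print(n,np.round(c,1),np.round(wh,1),round(a,1),ar,np.round(at_z(d,*c,28 if n=='scene' else 35),0))
# rough polisher: knob
k=0.64
print('knob tri',tri((t,369*k,295*k),(s,418*k,320*k)))
for nm,p in(('box corner tl',(200,240)),('box tr',(228,247)),('box br',(213,314)),('box bl',(187,305))): print(nm,at_z(t,p[0]*k,p[1]*k,100))
for nm,p in(('frame tr',(377,256)),('frame br',(368,338)),('frame tl',(246,240)),('frame bl',(231,318))): print(nm,at_z(t,p[0]*k,p[1]*k,105))
for nm,p in(('cup',(206,420)),('pan',(593,247)),('d1',(249,382)),('d2',(275,387))): print(nm,at_z(t,p[0]*k,p[1]*k,20))
q=st(); print(R.from_quat(q['ee_rot']).as_matrix().round(3))
cv2.imwrite('pics/c1.png',cv2.resize(cv2.imread('pics/top0.png')[140:235,110:270],None,fx=5,fy=5,interpolation=cv2.INTER_CUBIC))
E
```

```text
top [284.6 215.9] [26.7 15.3] 76.0 369.0 [ 457. -113.   35.]
top [324.4 214.3] [27.2 15.8] 83.3 380.0 [ 462. -250.   35.]
top [367.3 212.2] [16.3 26.7] 9.0 386.5 [ 469. -397.   35.]
scene [264.7 185.2] [16.6 25.2] 56.3 327.5 [ 442. -119.   28.]
scene [244.5 164.7] [16.2 24.4] 66.8 328.0 [ 450. -257.   28.]
scene [ 85. 267.] [170. 232.] 0.0 28186.0 [1079.  -61.   28.]
scene [201.8 128.6] [77.9 41.5] 53.6 1560.0 [ 493. -563.   28.]
scene [123.9  99.1] [47.4 16.5] 75.5 378.5 [ 716. -971.   28.]
scene [113.5  56. ] [14. 19.] 90.0 181.0 [  633. -1489.    28.]
scene [299.6  46.8] [31.4  3.8] 30.1 82.5 [ -393. -1108.    28.]
scene [227.   40.8] [16.1 25. ] 80.0 196.0 [  -44. -1395.    28.]
scene [350.5  16. ] [ 5.3 32.6] 7.6 123.5 [-1041. -1404.    28.]
scene [100.5  13.4] [30.4 12.9] 76.8 224.0 [  527. -2263.    28.]
knob tri [537.28802365  49.45068201 119.60871406]
box corner tl [660.91892299 415.61031829 100.        ]
box tr [645.47592959 354.56630863 100.        ]
box br [500.15287337 381.36135983 100.        ]
box bl [519.45251559 437.58602029 100.        ]
frame tr [624.55794751  33.33881719 105.        ]
frame br [448.68728924  51.09519852 105.        ]
frame tl [659.71798106 315.10154615 105.        ]
frame bl [491.00592878 341.51367725 105.        ]
cup [276.42519768 409.28728211  20.        ]
pan [ 662.37613056 -449.17685919   20.        ]
d1 [359.212593   317.61747169  20.        ]
d2 [348.32458167 259.96221439  20.        ]
{'clock': 0.15, 'joints': [1.478, 0.385, 0.007, -0.0, -1.194, -0.259], 'position': [215.202, 586.324, 230.462], 'ee_rot': [0.405, -0.579, 0.58, -0.404], 'contact_force': [-0.529, -0.246, 0.275], 'gripper_width': 85.429}
[[-0.345 -0.     0.939]
 [-0.939 -0.002 -0.345]
 [ 0.002 -1.     0.   ]]
```

View pics/c1.png

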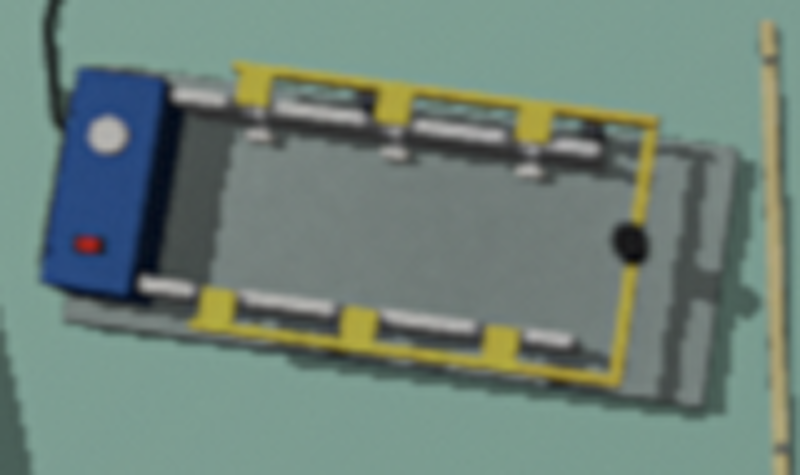

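Call:
{"method": "play_rows", "body": {"series": [[0, -0.04, 0, 0, -0.113, 0, 0.085], [0, -0.04, 0, 0, -0.113, 0, 0.085], [0, -0.02, 0, 0, 0, 0, 0.085], [0.034, 0, 0.033, 0, 0, 0, 0.085], [0.034, 0, 0.033, 0, 0, 0, 0.085], [0.034, 0, 0.033, 0, 0, 0, 0.085], [0.034, 0, 0.033, 0, 0, 0, 0.085], [0.034, 0, 0.033, 0, 0, 0, 0.085], [0.034, 0, 0.033, 0, 0, 0, 0.085], [0.034, 0, 0.033, 0, 0, 0, 0.085]]}}

```text
clock: 1.15
position: [419.8, 317.5, 330.5]
ee_rot: [0.476, -0.524, 0.528, -0.469]
contact_force: [1.2, 0.7, -0.7]
gripper_width: 84.8
```

Call:
{"method": "play_rows", "body": {"series": [[0.034, 0, 0.033, 0, 0, 0, 0.085], [0.034, 0, 0.033, 0, 0, 0, 0.085], [0.034, 0, 0.033, 0, 0, 0, 0.085], [0, 0, 0, 0, 0, 0, 0.085], [0, 0, 0, 0, 0, 0, 0.085]]}}

```text
clock: 1.65
position: [512.0, 195.0, 330.1]
ee_rot: [0.475, -0.526, 0.53, -0.466]
contact_force: [-0.2, -0.1, -0.1]
gripper_width: 85.1
```

Run:
```python
from h import *
st();snap('wrist','w1')
cv2.imwrite('pics/w1b.png',cv2.resize(cv2.imread('pics/w1.png'),(800,600),interpolation=cv2.INTER_CUBIC))
```

```text
{'clock': 1.65, 'joints': [0.663, 0.203, -0.005, 0.006, -1.375, 0.792], 'position': [511.955, 195.01, 330.133], 'ee_rot': [0.475, -0.526, 0.53, -0.466], 'contact_force': [-0.155, -0.06, -0.062], 'gripper_width': 85.142}
```

Call:
{"method": "play_rows", "body": {"series": [[0.04, 0.02, 0, 0, 0, 0, 0.085], [0.04, 0.02, 0, 0, 0, 0, 0.085], [0.04, 0.02, 0, 0, 0, 0, 0.085], [0, 0, 0, 0, 0, 0, 0.085], [0, 0, 0, 0, 0, 0, 0.085]]}}

```text
clock: 2.2
position: [495.5, 78.1, 269.1]
ee_rot: [0.478, -0.523, 0.526, -0.47]
contact_force: [-0.3, 0.1, 0.3]
gripper_width: 85.1
```

Run:
```python
from h import *
st();snap('wrist','w2')
cv2.imwrite('pics/w2b.png',cv2.resize(cv2.imread('pics/w2.png'),(800,600),interpolation=cv2.INTER_CUBIC))
```

```text
{'clock': 2.2, 'joints': [0.485, 0.15, -0.223, 0.008, -1.208, 0.982], 'position': [495.466, 78.144, 269.121], 'ee_rot': [0.478, -0.523, 0.526, -0.47], 'contact_force': [-0.292, 0.08, 0.293], 'gripper_width': 85.13}
```

View pics/w1b.png

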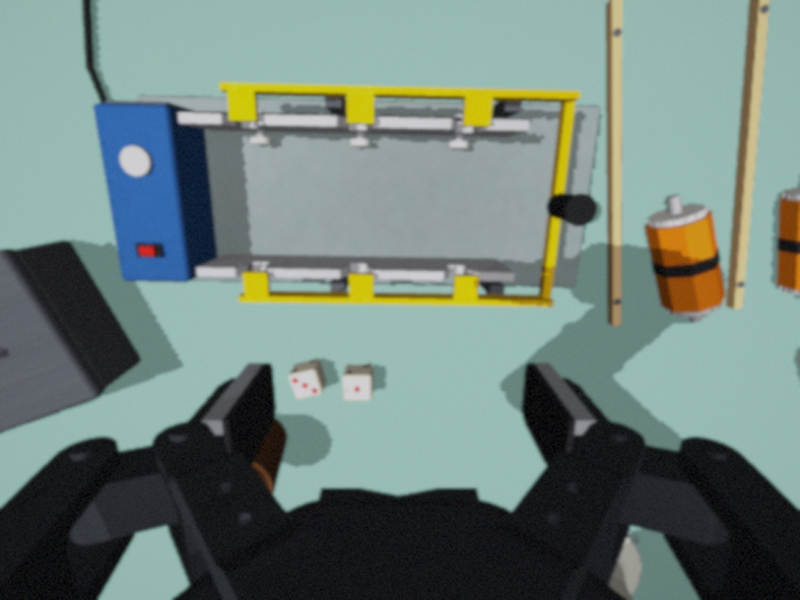

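View pics/w2b.png

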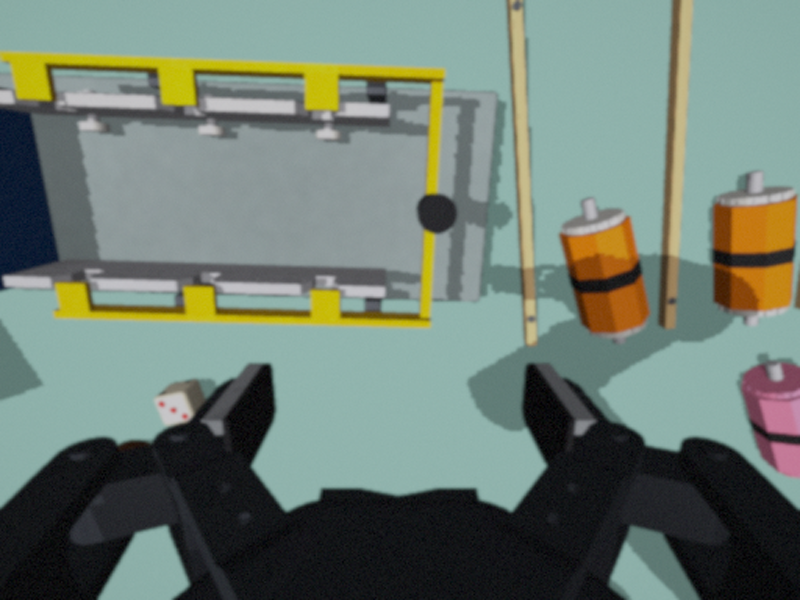

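Run:
```python
from h import *
a=load('w1');b=load('w2');k=.64
T=lambda p,q:tri((a,p[0]*k,p[1]*k),(b,q[0]*k,q[1]*k)).round(1)
print('cap',T((582,209),(439,213)))
print('frame corner far',T((578,97),(443,74)),'near',T((550,302),(429,322)))
print('bar at z97', at_z(a,550*k,302*k,97),at_z(b,429*k,322*k,97),at_z(b,443*k,74*k,97))
print('base far/near corner z30',at_z(b,497*k,94*k,30),at_z(b,480*k,299*k,30))
print('tri',T((598,108),(497,94)),T((577,287),(480,299)))
q=st();print(R.from_quat(q['ee_rot']).as_matrix().round(3))
```

```text
cap [539.2  47.2 144.1]
frame corner far [624.2  34.4 106. ] near [450.8  56.9  99.2]
bar at z97 [449.85285582  56.08700149  97.        ] [450.02418584  56.7883804   97.        ] [626.51243944  33.05223418  97.        ]
base far/near corner z30 [619.86875564 -19.22582213  30.        ] [443.20439477   3.16071726  30.        ]
tri [620.8 -21.3  21.1] [442.1   3.4  31.6]
{'clock': 2.25, 'joints': [0.486, 0.15, -0.223, 0.007, -1.208, 0.982], 'position': [495.18, 78.419, 268.901], 'ee_rot': [0.478, -0.523, 0.526, -0.47], 'contact_force': [-0.443, 0.762, -0.121], 'gripper_width': 85.291}
[[-0.101 -0.006  0.995]
 [-0.995 -0.011 -0.101]
 [ 0.011 -1.    -0.005]]
```

Call:
{"method": "play_rows", "body": {"series": [[0.026, 0, 0.047, 0.005, 0.023, 0.011, 0.06], [0, 0.04, 0, 0, 0, 0, 0.06], [0, 0.04, 0, 0, 0, 0, 0.06], [0, 0.03, 0, 0, 0, 0, 0.06], [0, 0, 0, 0, 0, 0, 0.06], [0, 0, 0, 0, 0, 0, 0.06]]}}

```text
clock: 2.85
position: [545.1, 59.5, 162.0]
ee_rot: [0.467, -0.524, 0.529, -0.477]
contact_force: [-0.0, -0.5, 0.2]
gripper_width: 59.8
```

```bash
cat >> h.py <<'E'
def go(p,yaw):
    """print tool-frame shift (mm) and turn (rad) to TCP p, tool-x yaw (deg)"""
    s=read_state(); M=R.from_quat(s['ee_rot']).as_matrix(); c,si=np.cos(np.radians(yaw)),np.sin(np.radians(yaw))
    G=np.array([[c,0,-si],[si,0,c],[0,-1,0]]).astype(float)  # x, y=down, z=x cross y
    G[:,2]=np.cross(G[:,0],G[:,1])
    dw=np.array(p)-s['position']
    rv=R.from_matrix(M.T@G).as_rotvec()
    print('t',round(s['clock'],2),'pos',np.round(s['position'],1),'F',np.round(s['contact_force'],1),'w',round(s['gripper_width'],1))
    print('shift now',(M.T@dw).round(1),'after turn',(G.T@dw).round(1),'turn',rv.round(3))
E
python3 -c "
from h import *
go([539.2,47.2,108],-97.2)"
```

```text
t 2.85 pos [545.1  59.5 162. ] F [-0.  -0.5  0.2] w 59.8
shift now [13.2 53.8 -5.3] after turn [13.  54.  -4.3] turn [-0.015  0.016 -0.007]
```

Call:
{"method": "play_rows", "body": {"series": [[0.013, 0, -0.004, -0.015, 0.016, -0.007, 0.06], [0, 0.027, 0, 0, 0, 0, 0.06], [0, 0.027, 0, 0, 0, 0, 0.06], [0, 0, 0, 0, 0, 0, 0.06], [0, 0, 0, 0, 0, 0, 0.06]]}}

```text
clock: 3.35
position: [545.8, 48.8, 117.8]
ee_rot: [0.463, -0.527, 0.533, -0.474]
contact_force: [-0.2, -0.0, 0.4]
gripper_width: 60.0
```

```bash
python3 -c "
from h import *
go([539.2,47.2,108],-97.2)"
```

```text
t 3.35 pos [545.8  48.8 117.8] F [-0.2 -0.   0.4] w 60.0
shift now [ 2.5  9.7 -6.5] after turn [ 2.4  9.8 -6.3] turn [-0.016  0.003 -0.006]
```

Call:
{"method": "play_rows", "body": {"series": [[0.002, 0.01, -0.007, -0.016, 0.003, -0.006, 0.06], [0, 0, 0, 0, 0, 0, 0.06], [0, 0, 0, 0, 0, 0, 0.015], [0, 0, 0, 0, 0, 0, 0.015], [0, 0, 0, 0, 0, 0, 0.015], [0, 0, 0, 0, 0, 0, 0.015], [0, 0, 0, 0, 0, 0, 0.015]]}}

```text
clock: 4.05
position: [540.9, 48.2, 112.7]
ee_rot: [0.465, -0.529, 0.532, -0.47]
contact_force: [-0.2, 0.1, -0.1]
gripper_width: 20.1
```

```bash
python3 -c "
from h import *
go([539.2,47.2,108],-97.2)"
```

```text
t 4.05 pos [540.9  48.2 112.7] F [-0.2  0.1 -0.1] w 20.1
shift now [ 1.3  4.7 -1.6] after turn [ 1.2  4.7 -1.6] turn [-0.007  0.    -0.003]
```

Call:
{"method": "play_rows", "body": {"series": [[0, 0, 0, 0, 0, 0, 0.015], [0.01, 0, 0, 0, 0, 0, 0.015], [0.01, 0, 0, 0, 0, 0, 0.015], [0.01, 0, 0, 0, 0, 0, 0.015], [0.01, 0, 0, 0, 0, 0, 0.015], [0.008, 0, 0, 0, 0, 0, 0.015], [0, 0, 0, 0, 0, 0, 0.015]]}}

```text
clock: 4.75
position: [535.3, 6.0, 112.7]
ee_rot: [-0.461, 0.532, -0.529, 0.474]
contact_force: [-0.1, 1.4, 0.0]
gripper_width: 20.2
```

```bash
python3 -c "
from h import *
go([539.2,47.2,108],-97.2)"
```

```text
t 4.75 pos [535.3   6.  112.7] F [-0.1  1.4  0. ] w 20.2
shift now [-41.3   5.3  -1.4] after turn [-41.4   4.7  -1.3] turn [-0.01  -0.001 -0.017]
```

Moved 42.6 mm; the force is low, so continue to the stop.

Call:
{"method": "play_rows", "body": {"series": [[0.005, 0, 0, 0, 0, 0, 0.015], [0.005, 0, 0, 0, 0, 0, 0.015], [0.005, 0, 0, 0, 0, 0, 0.015], [0.005, 0, 0, 0, 0, 0, 0.015]]}}

```text
clock: 5.15
position: [535.5, 5.9, 112.7]
ee_rot: [-0.45, 0.537, -0.524, 0.485]
contact_force: [-3.9, 28.8, 2.2]
gripper_width: 20.5
```

```bash
python3 -c "
from h import *
go([539.2,47.2,108],-97.2)"
```

```text
t 5.15 pos [535.5   5.9 112.7] F [-3.9 28.8  2.2] w 20.5
shift now [-41.2   6.7  -1.6] after turn [-41.5   4.7  -1.5] turn [-0.018 -0.    -0.049]
```

Call:
{"method": "play_rows", "body": {"series": [[-0.002, 0, 0, 0, 0, 0, 0.06], [0, 0, 0, 0, 0, 0, 0.06], [0, 0, 0, 0, 0, 0, 0.06], [0, -0.03, 0, -0.018, 0, -0.04, 0.085], [0, -0.05, 0, 0, 0, 0, 0.085], [0, -0.05, 0, 0, 0, 0, 0.085], [-0.035, -0.02, -0.01, 0, 0, 0, 0.085], [-0.045, 0, -0.01, 0, 0, 0, 0.085], [-0.045, 0, -0.01, 0, 0, 0, 0.085], [0, 0, 0, 0, 0, 0, 0.085]]}}

```text
clock: 6.15
position: [521.7, 125.8, 269.1]
ee_rot: [-0.464, 0.534, -0.533, 0.464]
contact_force: [-0.2, 0.4, -0.6]
gripper_width: 85.1
```

Run:
```python
from h import *
go([515,110,265],-97.2);snap('wrist','w3')
```

```text
t 6.15 pos [521.7 125.8 269.1] F [-0.2  0.4 -0.6] w 85.1
shift now [16.6  4.1 -4.4] after turn [16.6  4.1 -4.6] turn [ 0.001 -0.014 -0.001]
```

Call:
{"method": "play_rows", "body": {"series": [[-0.045, 0, 0, 0, 0, 0, 0.085], [-0.045, 0, 0, 0, 0, 0, 0.085], [-0.045, 0, 0, 0, 0, 0, 0.085], [0, 0, 0, 0, 0, 0, 0.085], [0, 0, 0, 0, 0, 0, 0.085]]}}

```text
clock: 6.7
position: [543.1, 252.6, 267.5]
ee_rot: [0.463, -0.536, 0.537, -0.458]
contact_force: [-0.9, -0.5, 0.3]
gripper_width: 85.0
```

Run:
```python
from h import *
go([515,240,265],-97.2);snap('wrist','w4')
for n in '34': cv2.imwrite(f'pics/w{n}b.png',cv2.resize(cv2.imread(f'pics/w{n}.png')[:240],(800,375),interpolation=cv2.INTER_CUBIC))
cv2.imwrite('pics/w34.png',np.vstack([cv2.imread('pics/w3b.png')[:300],cv2.imread('pics/w4b.png')[:300]]))
```

```text
t 6.7 pos [543.1 252.6 267.5] F [-0.9 -0.5  0.3] w 85.0
shift now [ 16.7   2.7 -25.8] after turn [ 16.    2.5 -26.3] turn [ 0.003 -0.026  0.006]
```

View pics/w34.png

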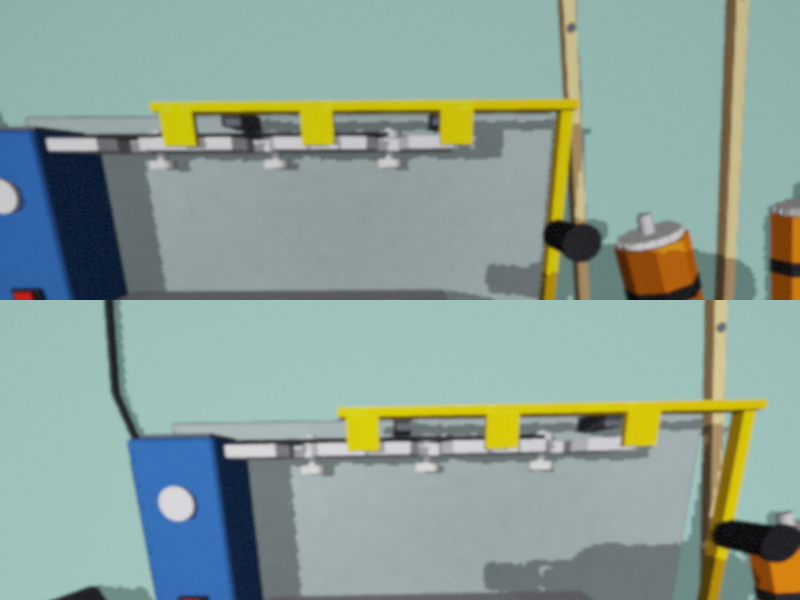

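Run:
```python
import cv2,numpy as np
b=cv2.imread('pics/w3.png');a=cv2.imread('pics/w4.png')
f=lambda i,y0,y1,x0,x1:cv2.resize(i[y0:y1,x0:x1],None,fx=2.8,fy=2.8,interpolation=cv2.INTER_CUBIC)
p=[f(b,60,110,20,305),f(b,175,215,20,305),f(a,60,110,140,425),f(a,175,215,140,425)]
o=np.vstack(p);print(o.shape,[x.shape for x in p]);cv2.imwrite('pics/plates.png',o)
```

```text
(504, 798, 3) [(140, 798, 3), (112, 798, 3), (140, 798, 3), (112, 798, 3)]
```

View pics/plates.png

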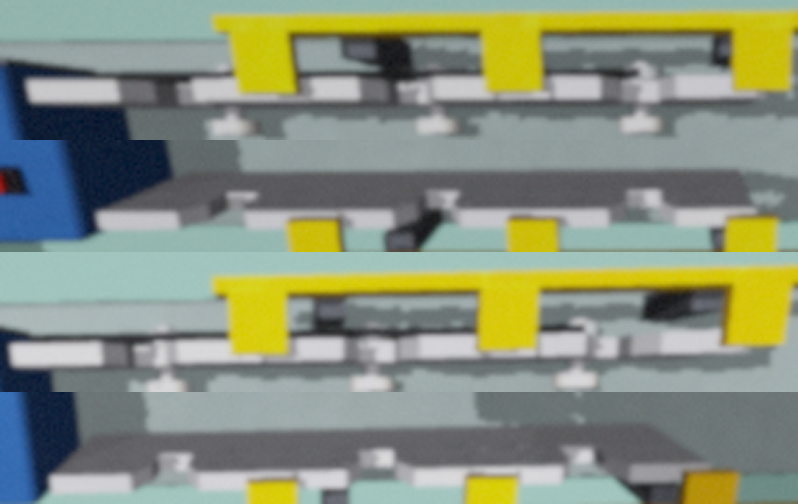

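```bash
cat > fit.py <<'E'
from h import *
from scipy.optimize import minimize
from scipy.ndimage import map_coordinates
ims=[load('w3'),load('w4')]
far=at_z(ims[1],275.7,95,97);near=at_z(ims[1],273,206,97)
print(far,near,np.linalg.norm(far-near))
V=[]
for d in ims:
    c=d['color'].astype(float); w=c.min(2); V.append((cv2.GaussianBlur(w,(0,0),.6),(c.max(2)-c.min(2))))
xs=[];ys=[];z=[];wt=[]
Y=np.arange(-140,146,1.)
for y in Y:
    dd=min(abs(y-b) for b in(-95,0,95))
    for s in(1,-1):
        for x in np.arange(54,77,1.):
            inn=62.<=x<=68; out=x<=60 or x>=70
            if inn and dd>17 and abs(y)<120: k=1
            elif inn and dd<6: k=-2
            elif (x<=60) and dd>17 and abs(y)<120: k=-.7
            else: continue
            xs.append(s*x);ys.append(y);wt.append(k);z.append(97)
xs,ys,z,wt=map(np.array,(xs,ys,z,wt))
def cost(p,pr=False):
    t=np.radians(p[2]);X=np.stack([p[0]+xs*np.cos(t)-ys*np.sin(t),p[1]+xs*np.sin(t)+ys*np.cos(t),z+0.])
    S=0
    for d,(w,sat) in zip(ims,V):
        K,o,M=cam(d);c=K@(M.T@(X-o[:,None]));u=c[0]/c[2];v=c[1]/c[2]
        g=map_coordinates(w,[v,u],order=1,mode='nearest');sa=map_coordinates(sat,[v,u],order=1,mode='nearest')
        ok=(sa<60)&(u>3)&(u<508)
        for sg in(1,-1):
            m=ok&(np.sign(wt)==sg); S+=sg*np.average(g[m],weights=abs(wt[m]))
    return -S
m=(far+near)/2;best=None
for dx in(-6,-3,0,3,6):
  for dy in(-8,-4,0,4,8):
    for yw in(-8,-7,-6):
      r=minimize(cost,[m[0]+dx,m[1]+dy,yw],method='Nelder-Mead',options=dict(xatol=.05,fatol=.01,initial_simplex=[[m[0]+dx,m[1]+dy,yw],[m[0]+dx+2,m[1]+dy,yw],[m[0]+dx,m[1]+dy+2,yw],[m[0]+dx,m[1]+dy,yw+.6]]))
      if best is None or r.fun<best.fun: best=r
p=best.x;print(p,best.fun)
t=np.radians(p[2]);A=np.array([[np.cos(t),-np.sin(t)],[np.sin(t),np.cos(t)]])
rows=[]
for f,d in(('w3',ims[0]),('w4',ims[1])):
    im=cv2.resize(cv2.imread(f'pics/{f}.png'),None,fx=3,fy=3,interpolation=cv2.INTER_CUBIC)
    def L(a,b,col):
        q=[tuple(np.int32(proj(d,np.r_[A@np.array(w[:2])+p[:2],w[2]])*3+1)) for w in(a,b)];cv2.line(im,*q,col,1)
    for s in(1,-1):
        for b in(-95,0,95):
            for x in(61*s,69*s):
                for e in(-1,1):
                    L((x,b+15*e,97),(x,b+8*e,85),(0,0,255));L((x,b+8*e,85),(x,b+8*e,69),(0,0,255))
                L((x,b-8,69),(x,b+8,69),(255,0,0));L((x,b+15,97),(x,b+80,97),(0,160,0))
    u0=60 if f=='w3' else 400
    rows+=[im[190:320,u0:u0+800],im[520:640,u0:u0+800]]
cv2.imwrite('pics/fit.png',np.vstack(rows))
E
python3 fit.py
```

```text
[625.84682701 216.27858937  97.        ] [497.88895444 236.41583571  97.        ] 129.5327211335978
[562.99974291 225.63049709  -7.48618227] -144.5051102470838
```

View pics/fit.png

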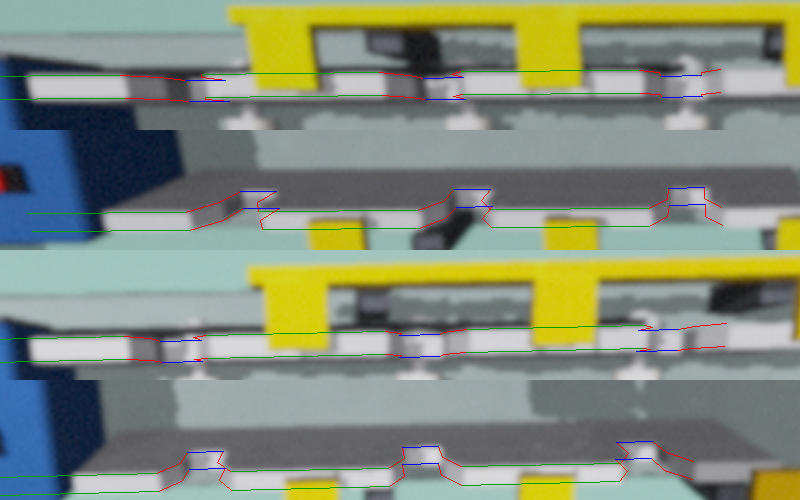

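Call:
{"method": "play_rows", "body": {"series": [[0.043, -0.008, -0.008, 0, 0, 0, 0.085], [0.043, -0.008, -0.008, 0, 0, 0, 0.085], [0.043, -0.008, -0.008, 0, 0, 0, 0.085], [0.043, -0.008, -0.008, 0, 0, 0, 0.085], [0.043, -0.008, -0.008, 0, 0, 0, 0.085], [0.043, -0.008, -0.008, 0, 0, 0, 0.085], [0.043, -0.006, -0.008, 0, 0, 0, 0.085], [0.043, 0, -0.008, 0, 0, 0, 0.085], [0.043, 0, -0.008, 0, 0, 0, 0.085], [0.043, 0, -0.008, 0, 0, 0, 0.085]]}}

```text
clock: 7.75
position: [382.8, -186.7, 327.8]
ee_rot: [0.46, -0.537, 0.543, -0.453]
contact_force: [0.5, 0.5, 0.7]
gripper_width: 85.2
```

Call:
{"method": "play_rows", "body": {"series": [[0.043, 0, 0, 0, 0, 0, 0.085], [0.03, 0, 0, 0, 0, 0, 0.085], [0, 0, 0, 0, 0, 0, 0.085], [0, 0, 0, 0, 0, 0, 0.085]]}}

```text
clock: 8.15
position: [360.1, -269.1, 329.9]
ee_rot: [0.456, -0.54, 0.547, -0.448]
contact_force: [0.6, 0.9, 0.0]
gripper_width: 84.8
```

Run:
```python
from h import *
go([390,-250,330],-97.5)
d=snap('wrist','w5');t=snap('top','t5')
for (c,wh,a),ar in oranges(d): print(np.round(c,1),np.round(wh,1),round(a,1),ar,np.round(at_z(d,*c,40),0))
for (c,wh,a),ar in oranges(t): print('top',np.round(c,1),np.round(wh,1),round(a,1),ar,np.round(at_z(t,*c,40),0))
cv2.imwrite('pics/w5b.png',cv2.resize(cv2.imread('pics/w5.png'),(800,600),interpolation=cv2.INTER_CUBIC))
```

```text
t 8.15 pos [ 360.1 -269.1  329.9] F [0.6 0.9 0. ] w 84.8
shift now [-24.2  -0.5  25.9] after turn [-22.8  -0.1  27.1] turn [-0.    -0.053  0.015]
[137.6 135.7] [28.6  4.9] 63.4 84.5 [427. -98.  40.]
[161.4 124.8] [29.5 16.1] 63.4 414.5 [ 436. -139.   40.]
[220.9 113.3] [29.1  9. ] 76.0 190.5 [ 436. -234.   40.]
[245.8 106.2] [28.6 10.2] 74.1 250.5 [ 439. -273.   40.]
[119.4 104. ] [30.   4.8] 59.0 104.0 [477. -85.  40.]
[143.4  91.4] [31.  17.3] 65.4 441.5 [ 488. -126.   40.]
[337.6  88.5] [ 6.9 29.3] 3.6 172.0 [ 439. -415.   40.]
[310.  88.] [13.2 30.6] 2.6 358.5 [ 447. -374.   40.]
[478.   68.5] [ 3. 34.] 90.0 74.0 [ 429. -626.   40.]
[209.8  78.4] [31.   8.1] 73.3 206.5 [ 488. -228.   40.]
[234.8  69.7] [30.9 11.3] 75.5 290.0 [ 493. -267.   40.]
[417.2  51.5] [ 4.7 29.5] 7.1 84.0 [ 469. -536.   40.]
[340.6  48.6] [ 7.3 31.3] 4.1 191.0 [ 493. -425.   40.]
[312.  49.] [32. 14.] 90.0 383.0 [ 500. -384.   40.]
[498.2   9.4] [ 8.2 20.9] 12.1 107.0 [ 503. -651.   40.]
[436.5  17.5] [35. 35.] 90.0 520.5 [ 508. -564.   40.]
top [368.3 204.8] [16.1 11.7] 5.2 163.5 [ 495. -400.   40.]
```

View pics/w5b.png

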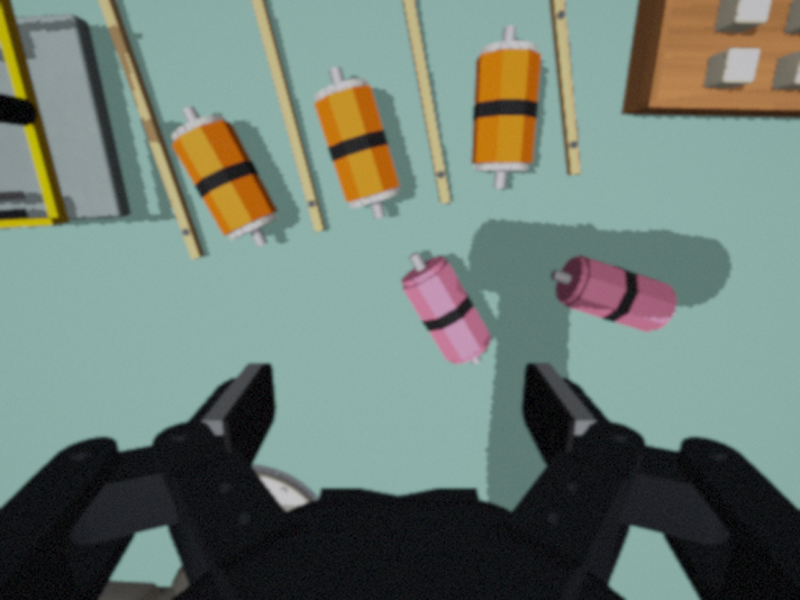

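Run:
```python
from h import *
d=load('w5');t=load('top0');k=.64
for i,(a,b) in enumerate([((189,110),(262,243)),((335,70),(380,216)),((510,29),(499,187))]):
    A=at_z(d,a[0]*k,a[1]*k,28);B=at_z(d,b[0]*k,b[1]*k,28);m=(A+B)/2;v=A-B
    print(i,m.round(1),'len',np.linalg.norm(v).round(1),'axis yaw',np.degrees(np.arctan2(v[1],v[0])).round(1), 'proj top',proj(t,m).round(1))
# height check: band centre both views (top of barrel, z~56)
for w,tp in[((225,180),(445,337)),((358,144),(508,335)),((505,107),(575,333))]:
    print(tri((d,w[0]*k,w[1]*k),(t,tp[0]*k,tp[1]*k)).round(1))
```

```text
0 [ 455.6 -114.6   28. ] len 142.5 axis yaw 13.9 proj top [284.9 216.4]
1 [ 462.3 -251.9   28. ] len 143.2 axis yaw 6.2 proj top [324.7 214.5]
2 [ 467.7 -399.    28. ] len 143.1 axis yaw -10.9 proj top [367.4 212.9]
[ 456.3 -114.2   33.3]
[ 463.  -252.3   34.3]
[ 471.7 -406.3    4.5]
```

```bash
python3 -c "
from h import *
go([455.6,-114.6,120],-76.1)"
```

```text
t 8.25 pos [ 360.9 -268.1  329.9] F [-0.1 -1.1 -0.1] w 85.2
shift now [-171.   207.5   65.2] after turn [-126.2  209.9  128.8] turn [ 0.002 -0.424  0.015]
```

Call:
{"method": "play_rows", "body": {"series": [[0, 0.03, 0, 0, -0.141, 0.005, 0.085], [0, 0.03, 0, 0, -0.141, 0.005, 0.085], [0, 0.03, 0, 0, -0.141, 0.005, 0.085], [-0.025, 0.02, 0.026, 0, 0, 0, 0.085], [-0.025, 0.02, 0.026, 0, 0, 0, 0.085], [-0.025, 0.02, 0.026, 0, 0, 0, 0.085], [-0.025, 0.02, 0.026, 0, 0, 0, 0.085], [-0.025, 0.02, 0.026, 0, 0, 0, 0.085], [0, 0, 0, 0, 0, 0, 0.085], [0, 0, 0, 0, 0, 0, 0.085]]}}

```text
clock: 9.25
position: [458.7, -101.5, 136.9]
ee_rot: [-0.564, 0.423, -0.429, 0.564]
contact_force: [0.7, -0.1, 0.2]
gripper_width: 85.2
```

```bash
python3 -c "
from h import *
go([455.6,-114.6,120],-76.1)"
```

```text
t 9.25 pos [ 458.7 -101.5  136.9] F [ 0.7 -0.1  0.2] w 85.2
shift now [11.6 16.9 -6.6] after turn [12.  16.9 -6.1] turn [-0.006  0.034  0.006]
```

Call:
{"method": "play_rows", "body": {"series": [[0.012, 0.017, -0.006, -0.006, 0.034, 0.006, 0.085], [0, 0.02, 0, 0, 0, 0, 0.085], [0, 0.02, 0, 0, 0, 0, 0.085], [0, 0, 0, 0, 0, 0, 0.085], [0, 0, 0, 0, 0, 0, 0.085]]}}

```text
clock: 9.75
position: [457.8, -115.2, 83.0]
ee_rot: [-0.555, 0.433, -0.438, 0.559]
contact_force: [0.8, 0.4, -0.3]
gripper_width: 85.1
```

Run:
```python
from h import *
go([455.6,-114.6,6],-76.1);d=snap('wrist','w6')
for p in ((73,0,28),(-73,0,28)):
    c,s=np.cos(np.radians(13.9)),np.sin(np.radians(13.9));print(proj(d,[455.6+p[0]*c,-114.6+p[0]*s,28]).round(0))
cv2.imwrite('pics/w6b.png',d['color'][...,::-1])
```

```text
t 9.75 pos [ 457.8 -115.2   83. ] F [ 0.8  0.4 -0.3] w 85.1
shift now [-1.3 77.  -2.6] after turn [-1.1 77.  -2. ] turn [-0.008  0.001  0.002]
[254. 112.]
[254. 290.]
```

View pics/w6b.png

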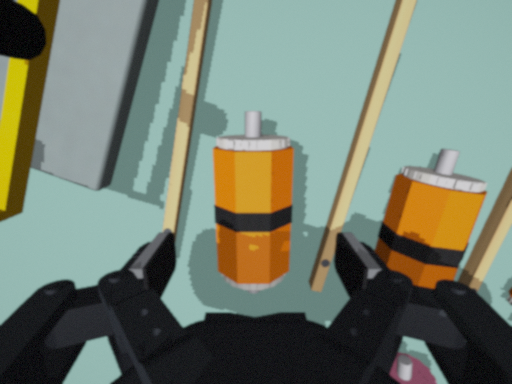

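Call:
{"method": "play_rows", "body": {"series": [[-0.001, 0.03, -0.002, -0.008, 0, 0.002, 0.072], [0, 0.03, 0, 0, 0, 0, 0.072], [0, 0.01, 0, 0, 0, 0, 0.072], [0, 0, 0, 0, 0, 0, 0.072], [0, 0, 0, 0, 0, 0, 0.072]]}}

```text
clock: 10.3
position: [462.0, -114.9, 18.5]
ee_rot: [-0.554, 0.431, -0.44, 0.561]
contact_force: [0.2, -0.5, -0.7]
gripper_width: 72.1
```

```bash
python3 -c "
from h import *
go([455.6,-114.6,8],-76.1)"
```

```text
t 10.3 pos [ 462.  -114.9   18.5] F [ 0.2 -0.5 -0.7] w 72.1
shift now [-1.8 10.4 -6.3] after turn [-1.8 10.5 -6.2] turn [-0.016  0.003  0.004]
```

Call:
{"method": "play_rows", "body": {"series": [[-0.002, 0.011, -0.006, -0.02, 0.003, 0.004, 0.072], [0, 0, 0, 0, 0, 0, 0.072], [0, 0, 0, 0, 0, 0, 0.045], [0, 0, 0, 0, 0, 0, 0.045], [0, 0, 0, 0, 0, 0, 0.045], [0, 0, 0, 0, 0, 0, 0.045]]}}

```text
clock: 10.9
position: [457.5, -114.1, 9.7]
ee_rot: [-0.557, 0.436, -0.436, 0.557]
contact_force: [0.3, 0.1, -2.2]
gripper_width: 55.1
```

```bash
python3 -c "
from h import *
go([455.6,-114.6,8],-76.1)"
```

```text
t 10.9 pos [ 457.5 -114.1    9.7] F [ 0.3  0.1 -2.2] w 55.1
shift now [ 0.1  1.7 -1.9] after turn [ 0.1  1.7 -1.9] turn [-0.001 -0.     0.   ]
```

Gripped at 55.1. Lift 60 mm and heft.

Call:
{"method": "play_rows", "body": {"series": [[0, -0.015, 0, 0, 0, 0, 0.045], [0, -0.02, 0, 0, 0, 0, 0.045], [0, -0.02, 0, 0, 0, 0, 0.045], [0, 0, 0, 0, 0, 0, 0.045], [0, 0, 0, 0, 0, 0, 0.045], [0, 0, 0, 0, 0, 0, 0.045], [0, 0, 0, 0, 0, 0, 0.045], [0, 0, 0, 0, 0, 0, 0.045]]}}

```text
clock: 11.7
position: [448.1, -114.0, 57.7]
ee_rot: [0.56, -0.444, 0.431, -0.551]
contact_force: [-0.4, -0.8, -6.8]
gripper_width: 55.2
```

```bash
python3 -c "
from h import *
s=read_state();print(s['contact_force'],s['wrist_torque']);go([455.6,-114.6,140],-97.5)"
```

```text
[-0.35576027 -0.79834478 -6.81257915] [-0.02076375 -0.03016394 -0.00992457]
t 11.7 pos [ 448.1 -114.    57.7] F [-0.4 -0.8 -6.8] w 55.2
shift now [  1.8 -82.5   5.5] after turn [ -0.4 -82.3   7.5] turn [ 0.021  0.367 -0.003]
```

Call:
{"method": "play_rows", "body": {"series": [[0, -0.03, 0, 0.007, 0, 0, 0.045], [0, -0.04, 0, 0.007, 0.123, 0, 0.045], [0, -0.04, 0, 0.007, 0.122, 0, 0.045], [0, -0.02, 0, 0, 0.122, 0, 0.045], [-0.04, 0, 0.0065, 0, 0, 0, 0.045], [-0.04, 0, 0.0065, 0, 0, 0, 0.045], [-0.04, 0, 0.0065, 0, 0, 0, 0.045], [-0.04, 0, 0.0065, 0, 0, 0, 0.045], [-0.04, 0, 0.0065, 0, 0, 0, 0.045], [-0.04, 0, 0.0065, 0, 0, 0, 0.045]]}}

```text
clock: 12.7
position: [519.0, 120.0, 184.6]
ee_rot: [-0.463, 0.544, -0.532, 0.454]
contact_force: [1.2, 0.8, -6.1]
gripper_width: 55.0
```

```bash
python3 -c "
from h import *
go([577.3,319.6,180],-97.5)"
```

```text
t 12.7 pos [519.  120.  184.6] F [ 1.2  0.8 -6.1] w 55.0
shift now [-206.3    4.4   25.9] after turn [-205.5    4.6   31.7] turn [ 0.02  -0.029 -0.002]
```

Call:
{"method": "play_rows", "body": {"series": [[-0.04, 0, 0.006, 0.01, -0.015, 0, 0.045], [-0.04, 0, 0.006, 0.01, -0.015, 0, 0.045], [-0.04, 0, 0.006, 0, 0, 0, 0.045], [-0.04, 0, 0.006, 0, 0, 0, 0.045], [-0.03, 0, 0.005, 0, 0, 0, 0.045], [0, 0, 0, 0, 0, 0, 0.045], [0, 0, 0, 0, 0, 0, 0.045]]}}

```text
clock: 13.4
position: [570.9, 316.0, 171.0]
ee_rot: [-0.474, 0.532, -0.528, 0.462]
contact_force: [-0.1, -0.2, -6.9]
gripper_width: 55.0
```

```bash
python3 -c "
from h import *
go([577.3,319.6,110],-97.5)"
```

```text
t 13.4 pos [570.9 316.  171. ] F [-0.1 -0.2 -6.9] w 55.0
shift now [-4.9 60.8  6.8] after turn [-4.4 61.   5.8] turn [0.016 0.006 0.009]
```

Call:
{"method": "play_rows", "body": {"series": [[-0.005, 0.02, 0.006, 0.016, 0.006, 0.009, 0.045], [0, 0.02, 0, 0, 0, 0, 0.045], [0, 0.01, 0, 0, 0, 0, 0.045], [0, 0, 0, 0, 0, 0, 0.045], [0, 0, 0, 0, 0, 0, 0.045]]}}

```text
clock: 13.9
position: [575.5, 315.8, 116.5]
ee_rot: [-0.468, 0.532, -0.532, 0.463]
contact_force: [0.3, -0.3, -7.0]
gripper_width: 54.9
```

Run:
```python
from h import *
go([577.3,319.6,100],-97.5);d=snap('wrist','w7');cv2.imwrite('pics/w7b.png',cv2.resize(d['color'][...,::-1],(800,600)))
```

```text
t 13.9 pos [575.5 315.8 116.5] F [ 0.3 -0.3 -7. ] w 54.9
shift now [-4.  16.4  1.3] after turn [-4.  16.5  1.3] turn [ 0.004 -0.003  0.005]
```

View pics/w7b.png

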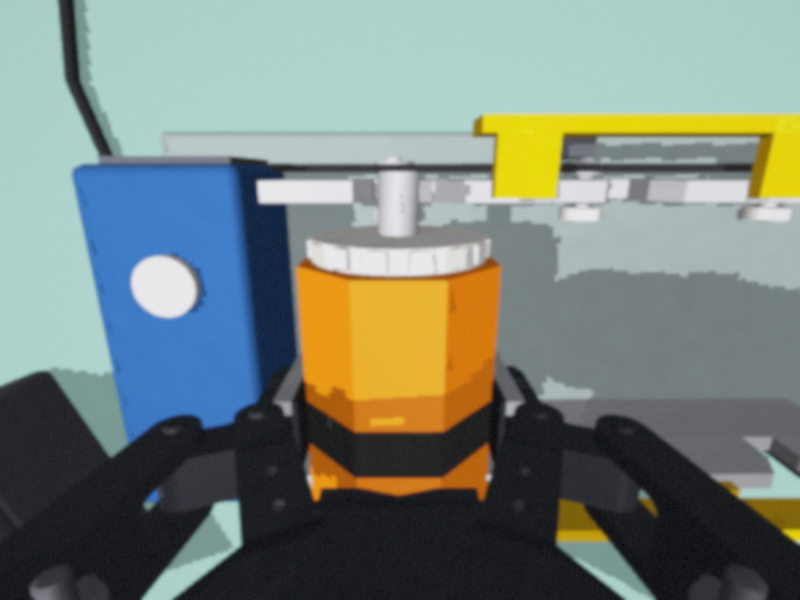

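Call:
{"method": "play_rows", "body": {"series": [[0.03, 0, 0, 0.004, -0.003, 0.005, 0.045], [0.03, 0, 0, 0, 0, 0, 0.045], [0.03, 0, 0, 0, 0, 0, 0.045], [0.001, 0, 0, 0, 0, 0, 0.045], [0, 0, 0, 0, 0, 0, 0.045], [0, 0, 0, 0, 0, 0, 0.045]]}}

```text
clock: 14.55
position: [566.7, 224.7, 124.0]
ee_rot: [0.462, -0.531, 0.532, -0.472]
contact_force: [0.3, -0.6, -7.5]
gripper_width: 54.7
```

Run:
```python
from h import *
go([564.9,225.4,100],-97.5)
a=load('w3');k=1/2.8
# box inner top edge in w3/w4
A=np.array([[.9915,.1303],[-.1303,.9915]])
for d,u,v in((a,20+12*k,60+66*k),(load('w4'),140+0*k,60+75*k),(load('w4'),233/1.5625,(437-300)/1.5625),(load('w1'),178*.64,104*.64),(load('w1'),190*.64,277*.64)):
    w=at_z(d,u,v,100);print(A@(w[:2]-[563,225.6]))
```

```text
t 14.55 pos [566.7 224.7 124. ] F [ 0.3 -0.6 -7.5] w 54.7
shift now [-0.2 24.  -2.1] after turn [-0.5 24.  -1.8] turn [-0.011  0.001 -0.01 ]
[108.60967512 121.20791693]
[109.82319736 121.09702004]
[106.25567121 112.03678385]
[108.38483619 116.75180469]
[-28.87491705 161.47237228]
```

Call:
{"method": "play_rows", "body": {"series": [[-0.0005, 0.012, -0.002, -0.011, 0.001, -0.01, 0.045], [0, 0.01, 0, 0, 0, 0, 0.045], [0, 0, 0, 0, 0, 0, 0.045], [0, 0, 0, 0, 0, 0, 0.045]]}}

```text
clock: 14.95
position: [565.4, 228.3, 100.1]
ee_rot: [0.467, -0.531, 0.531, -0.467]
contact_force: [-0.2, 0.2, -6.2]
gripper_width: 55.0
```

Run:
```python
from h import *
go([564.9,225.4,80],-97.5)
```

```text
t 14.95 pos [565.4 228.3 100.1] F [-0.2  0.2 -6.2] w 55.0
shift now [ 2.9 20.1 -0.2] after turn [ 2.9 20.1 -0.2] turn [-0.     0.003  0.   ]
```

Call:
{"method": "play_rows", "body": {"series": [[0.003, 0.01, 0, 0, 0.003, 0, 0.045], [0, 0.01, 0, 0, 0, 0, 0.045], [0, 0.01, 0, 0, 0, 0, 0.045], [0, 0, 0, 0, 0, 0, 0.045]]}}

```text
clock: 15.35
position: [564.7, 225.2, 66.8]
ee_rot: [0.467, -0.532, 0.532, -0.466]
contact_force: [0.5, -1.2, -6.8]
gripper_width: 54.8
```

Run:
```python
from h import *
go([564.9,225.4,57],-97.5)
```

```text
t 15.35 pos [564.7 225.2  66.8] F [ 0.5 -1.2 -6.8] w 54.8
shift now [-0.3  9.8  0.2] after turn [-0.3  9.8  0.2] turn [0.001 0.    0.001]
```

Call:
{"method": "play_rows", "body": {"series": [[0, 0.006, 0, 0, 0, 0, 0.045], [0, 0.004, 0, 0, 0, 0, 0.045], [0, 0.003, 0, 0, 0, 0, 0.045], [0, 0.003, 0, 0, 0, 0, 0.045]]}}

```text
clock: 15.75
position: [565.1, 225.1, 56.5]
ee_rot: [0.467, -0.531, 0.532, -0.466]
contact_force: [-8.1, -1.7, 9.9]
gripper_width: 55.0
```

Run:
```python
from h import *
go([564.9,225.4,57],-97.5)
```

```text
t 15.75 pos [565.1 225.1  56.5] F [-8.1 -1.7  9.9] w 55.0
shift now [-0.3 -0.5 -0.2] after turn [-0.3 -0.5 -0.2] turn [-0.     0.001  0.003]
```

Call:
{"method": "play_rows", "body": {"series": [[0, 0, 0, 0, 0, 0, 0.075], [0, 0, 0, 0, 0, 0, 0.085], [0, 0, 0, 0, 0, 0, 0.085], [0, -0.03, 0, 0, 0, 0, 0.085], [0, -0.03, 0, 0, 0, 0, 0.085], [0, -0.03, 0, 0, 0, 0, 0.085], [0, -0.04, -0.02, 0, 0, 0, 0.085], [0, -0.04, -0.03, 0, 0, 0, 0.085], [0, 0, 0, 0, 0, 0, 0.085], [0, 0, 0, 0, 0, 0, 0.085]]}}

```text
clock: 16.75
position: [520.0, 235.1, 240.0]
ee_rot: [0.461, -0.528, 0.533, -0.474]
contact_force: [-0.6, 0.4, -0.7]
gripper_width: 84.9
```

Run:
```python
from h import *
go([462.3,-251.9,120],-83.8);d=snap('wrist','w8')
A=np.array([[.9915,.1303],[-.1303,.9915]])
for s in(1,-1):
  print(proj(d,np.r_[A.T@[0,0]+[563,225.6]+s*73*A[0],75]).round(1))
cv2.imwrite('pics/w8b.png',d['color'][...,::-1])
```

```text
t 16.75 pos [520.  235.1 240. ] F [-0.6  0.4 -0.7] w 84.9
shift now [491.5 115.6   1.8] after turn [ 477.9  120.  -110. ] turn [-0.02  -0.234 -0.007]
[243.2  71.6]
[275.4 198.6]
```

View pics/w8b.png

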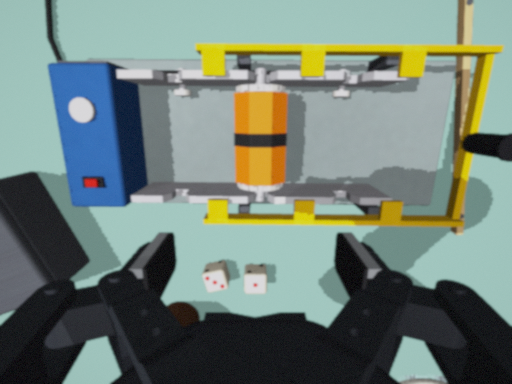

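Call:
{"method": "play_rows", "body": {"series": [[0, 0, 0, -0.01, -0.117, -0.004, 0.085], [0, 0, 0, -0.01, -0.117, -0.004, 0.085], [0.04, 0, -0.009, 0, 0, 0, 0.085], [0.04, 0, -0.009, 0, 0, 0, 0.085], [0.04, 0, -0.009, 0, 0, 0, 0.085], [0.04, 0, -0.009, 0, 0, 0, 0.085], [0.04, 0, -0.009, 0, 0, 0, 0.085], [0.04, 0, -0.009, 0, 0, 0, 0.085], [0.04, 0, -0.009, 0, 0, 0, 0.085], [0.04, 0, -0.009, 0, 0, 0, 0.085]]}}

```text
clock: 17.8
position: [488.1, -100.5, 230.9]
ee_rot: [0.536, -0.469, 0.467, -0.524]
contact_force: [0.8, -0.5, 1.0]
gripper_width: 84.7
```

Call:
{"method": "play_rows", "body": {"series": [[0.04, 0, -0.009, 0, 0, 0, 0.085], [0.04, 0.02, -0.009, 0, 0, 0, 0.085], [0.03, 0.03, -0.005, 0, 0, 0, 0.085], [0, 0.03, 0, 0, 0, 0, 0.085], [0, 0, 0, 0, 0, 0, 0.085]]}}

```text
clock: 18.3
position: [475.8, -224.8, 145.3]
ee_rot: [0.535, -0.473, 0.468, -0.52]
contact_force: [-0.2, 0.1, -0.7]
gripper_width: 85.1
```

Run:
```python
from h import *
go([462.3,-251.9,90],-83.8)
d=load('w8');P=np.array([[.9915,-.1304],[.1304,.9915]])
for u,v in((112,65),(125,205)): print(P@(at_z(d,u,v,100)[:2]-[563,225.6]))
```

```text
t 18.3 pos [ 475.8 -224.8  145.3] F [-0.2  0.1 -0.7] w 85.1
shift now [ 24.9  55.8 -15.4] after turn [ 25.5  55.3 -16.4] turn [0.021 0.006 0.008]
[ 72.26846886 145.71089973]
[-71.51829062 150.18899741]
```

Call:
{"method": "play_rows", "body": {"series": [[0.025, 0.02, -0.016, 0.021, 0.006, 0.008, 0.085], [0, 0.025, 0, 0, 0, 0, 0.085], [0, 0, 0, 0, 0, 0, 0.085], [0, 0, 0, 0, 0, 0, 0.085]]}}

```text
clock: 18.7
position: [465.3, -253.8, 101.7]
ee_rot: [0.527, -0.47, 0.472, -0.527]
contact_force: [0.3, -0.1, -0.0]
gripper_width: 84.7
```

Run:
```python
from h import *
go([462.3,-251.9,8],-83.8)
d=snap('wrist','w9');cv2.imwrite('pics/w9b.png',d['color'][...,::-1])
c,s=np.cos(np.radians(6.2)),np.sin(np.radians(6.2))
for e in(1,-1): print(proj(d,[462.3+e*73*c,-251.9+e*73*s,28]).round(0))
```

```text
t 18.7 pos [ 465.3 -253.8  101.7] F [ 0.3 -0.1 -0. ] w 84.7
shift now [-2.5 93.6 -2.9] after turn [-2.2 93.7 -2.8] turn [-0.002  0.003  0.003]
[253. 112.]
[252. 277.]
```

View pics/w9b.png

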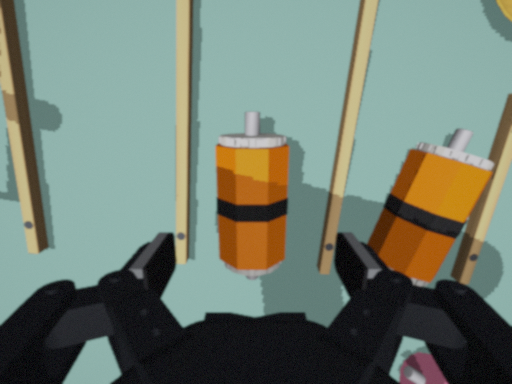

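Call:
{"method": "play_rows", "body": {"series": [[-0.0025, 0.03, -0.003, -0.006, 0.003, 0.003, 0.072], [0, 0.03, 0, -0.004, 0, 0, 0.072], [0, 0.025, 0, 0, 0, 0, 0.072], [0, 0, 0, 0, 0, 0, 0.072], [0, 0, 0, 0, 0, 0, 0.072]]}}

```text
clock: 19.25
position: [471.9, -251.1, 24.2]
ee_rot: [-0.528, 0.466, -0.474, 0.529]
contact_force: [0.2, -0.3, 0.4]
gripper_width: 72.0
```

```bash
python3 -c "
from h import *
go([462.3,-251.9,9],-83.8)"
```

```text
t 19.25 pos [ 471.9 -251.1   24.2] F [ 0.2 -0.3  0.4] w 72.0
shift now [-0.4 15.1 -9.8] after turn [-0.2 15.2 -9.6] turn [-0.01   0.009  0.008]
```

Call:
{"method": "play_rows", "body": {"series": [[0, 0.015, -0.01, -0.01, 0.009, 0.008, 0.072], [0, 0.001, 0, 0, 0, 0, 0.072], [0, 0, 0, 0, 0, 0, 0.045], [0, 0, 0, 0, 0, 0, 0.045], [0, 0, 0, 0, 0, 0, 0.045], [0, 0, 0, 0, 0, 0, 0.045]]}}

```text
clock: 19.85
position: [464.1, -252.6, 11.4]
ee_rot: [-0.525, 0.47, -0.474, 0.528]
contact_force: [-0.5, -0.1, -3.1]
gripper_width: 55.1
```

```bash
python3 -c "
from h import *
go([462.3,-251.9,9],-83.8)"
```

```text
t 19.85 pos [ 464.1 -252.6   11.4] F [-0.5 -0.1 -3.1] w 55.1
shift now [-0.9  2.4 -1.7] after turn [-0.9  2.4 -1.7] turn [-0.006 -0.     0.001]
```

Call:
{"method": "play_rows", "body": {"series": [[0, -0.015, 0, 0, 0, 0, 0.045], [0, -0.015, 0, 0, 0, 0, 0.045], [0, 0, 0, 0, 0, 0, 0.045], [0, 0, 0, 0, 0, 0, 0.045], [0, 0, 0, 0, 0, 0, 0.045], [0, 0, 0, 0, 0, 0, 0.045], [0, 0, 0, 0, 0, 0, 0.045]]}}

```text
clock: 20.55
position: [460.4, -251.7, 38.1]
ee_rot: [-0.526, 0.474, -0.472, 0.526]
contact_force: [0.5, -0.6, -3.6]
gripper_width: 55.1
```

```bash
python3 -c "
from h import *
go([462.3,-251.9,9],-83.8)"
```

```text
t 20.55 pos [ 460.4 -251.7   38.1] F [ 0.5 -0.6 -3.6] w 55.1
shift now [ 0.4 29.1  1.9] after turn [ 0.4 29.1  1.9] turn [ 0.001 -0.002 -0.002]
```

Call:
{"method": "play_rows", "body": {"series": [[0, 0.015, 0.002, 0, 0, 0, 0.045], [0, 0.008, 0, 0, 0, 0, 0.045], [0, 0.004, 0, 0, 0, 0, 0.045], [0, 0, 0, 0, 0, 0, 0.045], [0, 0, 0, 0, 0, 0, 0.045]]}}

```text
clock: 21.05
position: [462.9, -251.7, 11.7]
ee_rot: [0.526, -0.473, 0.472, -0.526]
contact_force: [-0.3, -0.4, -3.5]
gripper_width: 55.2
```

```bash
python3 -c "
from h import *
go([462.3,-251.9,11.5],-83.8)"
```

```text
t 21.05 pos [ 462.9 -251.7   11.7] F [-0.3 -0.4 -3.5] w 55.2
shift now [ 0.1  0.2 -0.6] after turn [ 0.1  0.2 -0.6] turn [ 0.002 -0.001 -0.002]
```

Call:
{"method": "play_rows", "body": {"series": [[0, 0.001, 0, 0, 0, 0, 0.045], [0, 0, 0, 0, 0, 0, 0.072], [0, 0, 0, 0, 0, 0, 0.075], [0, 0, 0, 0, 0, 0, 0.075], [0, -0.03, 0, 0, 0, 0, 0.075], [0, -0.04, 0, 0, 0, 0, 0.085], [0, -0.04, 0, 0, 0, 0, 0.085], [0, 0, 0, 0, 0.15, 0, 0.085], [0, 0, 0, 0, 0.145, 0, 0.085], [0, 0, 0, 0, 0, 0, 0.085]]}}

```text
clock: 22.05
position: [465.2, -252.9, 127.0]
ee_rot: [0.448, -0.546, 0.547, -0.449]
contact_force: [-0.0, -0.3, -0.1]
gripper_width: 84.5
```

```bash
python3 -c "
from h import *
go([467.7,-399,110],-100.9)"
```

```text
t 22.05 pos [ 465.2 -252.9  127. ] F [-0.  -0.3 -0.1] w 84.5
shift now [142.8  17.2  30.9] after turn [143.   17.   30.1] turn [-0.003 -0.006  0.001]
```

Call:
{"method": "play_rows", "body": {"series": [[0.036, 0.003, 0.0075, 0, 0, 0, 0.085], [0.036, 0.003, 0.0075, 0, 0, 0, 0.085], [0.036, 0.003, 0.0075, 0, 0, 0, 0.085], [0.035, 0.003, 0.0075, 0, 0, 0, 0.085], [0, 0, 0, 0, 0, 0, 0.085], [0, 0, 0, 0, 0, 0, 0.085]]}}

```text
clock: 22.65
position: [467.6, -403.1, 112.4]
ee_rot: [-0.455, 0.541, -0.541, 0.455]
contact_force: [0.1, 0.8, 0.0]
gripper_width: 85.2
```

Run:
```python
from h import *
go([467.7,-399,9],-100.9)
d=snap('wrist','w10');cv2.imwrite('pics/w10b.png',d['color'][...,::-1])
c,s=np.cos(np.radians(-10.9)),np.sin(np.radians(-10.9))
for e in(1,-1): print(proj(d,[467.7+e*73*c,-399+e*73*s,28]).round(0))
```

```text
t 22.65 pos [ 467.6 -403.1  112.4] F [0.1 0.8 0. ] w 85.2
shift now [ -4.  103.4  -0.6] after turn [ -4.1 103.4  -0.7] turn [-0.     0.017 -0.001]
[252. 109.]
[250. 268.]
```

View pics/w10b.png

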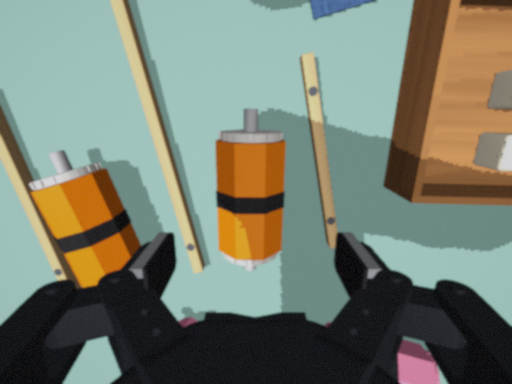

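Barrel 3's stub is at (250,109), as predicted. The second barrel lies in its lane. Descend.

Call:
{"method": "play_rows", "body": {"series": [[-0.004, 0.03, -0.001, -0.005, 0.017, 0, 0.072], [0, 0.03, -0.003, -0.005, 0, 0, 0.072], [0, 0.03, -0.003, 0, 0, 0, 0.072], [0, 0, 0, 0, 0, 0, 0.072], [0, 0, 0, 0, 0, 0, 0.072]]}}

```text
clock: 23.2
position: [463.2, -393.3, 23.1]
ee_rot: [-0.455, 0.544, -0.541, 0.452]
contact_force: [0.3, -0.4, 1.4]
gripper_width: 71.6
```

```bash
python3 -c "
from h import *
go([467.7,-399,9],-100.9)"
```

```text
t 23.2 pos [ 463.2 -393.3   23.1] F [ 0.3 -0.4  1.4] w 71.6
shift now [ 4.8 14.   5.6] after turn [ 4.7 14.1  5.5] turn [0.007 0.012 0.001]
```

Call:
{"method": "play_rows", "body": {"series": [[0.005, 0, 0.006, 0.007, 0.012, 0.001, 0.072], [0, 0.013, 0, 0, 0, 0, 0.072], [0, 0, 0, 0, 0, 0, 0.072], [0, 0, 0, 0, 0, 0, 0.045], [0, 0, 0, 0, 0, 0, 0.045], [0, 0, 0, 0, 0, 0, 0.045], [0, 0, 0, 0, 0, 0, 0.045]]}}

```text
clock: 23.9
position: [472.4, -400.3, 14.5]
ee_rot: [0.449, -0.541, 0.548, -0.452]
contact_force: [1.1, 0.2, -1.5]
gripper_width: 54.8
```

```bash
python3 -c "
from h import *
go([467.7,-399,9],-100.9)"
```

```text
t 23.9 pos [ 472.4 -400.3   14.5] F [ 1.1  0.2 -1.5] w 54.8
shift now [-0.4  5.4 -4.9] after turn [-0.4  5.5 -4.8] turn [-0.01   0.002  0.003]
```

Call:
{"method": "play_rows", "body": {"series": [[0, -0.015, 0, 0, 0, 0, 0.045], [0, -0.015, 0, 0, 0, 0, 0.045], [0, -0.015, 0, 0, 0, 0, 0.045], [0, 0, 0, 0, 0, 0, 0.045], [0, 0, 0, 0, 0, 0, 0.045], [0, 0, 0, 0, 0, 0, 0.045], [0, 0, 0, 0, 0, 0, 0.045], [0, 0, 0, 0, 0, 0, 0.045]]}}

```text
clock: 24.7
position: [462.0, -394.3, 47.2]
ee_rot: [-0.45, 0.553, -0.54, 0.448]
contact_force: [0.0, -0.1, -8.1]
gripper_width: 54.7
```

```bash
python3 -c "
from h import *
go([467.7,-399,9],-97.5)"
```

```text
t 24.7 pos [ 462.  -394.3   47.2] F [ 0.  -0.1 -8.1] w 54.7
shift now [ 3.9 38.   7.1] after turn [ 4.  38.2  6.3] turn [ 0.015 -0.064 -0.01 ]
```

Call:
{"method": "play_rows", "body": {"series": [[0, -0.04, 0, 0.007, -0.03, -0.005, 0.045], [0, -0.05, 0, 0.007, -0.03, -0.005, 0.045], [0, -0.05, 0, 0, 0, 0, 0.045], [-0.04, 0, 0.002, 0, 0, 0, 0.045], [-0.04, 0, 0.002, 0, 0, 0, 0.045], [-0.04, 0, 0.002, 0, 0, 0, 0.045], [-0.04, 0, 0.002, 0, 0, 0, 0.045], [-0.04, 0, 0.002, 0, 0, 0, 0.045], [-0.04, 0, 0.002, 0, 0, 0, 0.045], [-0.04, 0, 0.002, 0, 0, 0, 0.045]]}}

```text
clock: 25.7
position: [513.1, -113.8, 187.9]
ee_rot: [-0.463, 0.538, -0.532, 0.462]
contact_force: [1.3, 0.2, -7.4]
gripper_width: 55.0
```

```bash
python3 -c "
from h import *
go([555.4,130.8,185],-97.5)"
```

```text
t 25.7 pos [ 513.1 -113.8  187.9] F [ 1.3  0.2 -7.4] w 55.0
shift now [-248.1    4.1    6.4] after turn [-248.     2.9   10. ] turn [ 0.007 -0.015 -0.005]
```

Call:
{"method": "play_rows", "body": {"series": [[-0.04, 0, 0.002, 0.007, -0.015, -0.005, 0.045], [-0.04, 0, 0.002, 0, 0, 0, 0.045], [-0.04, 0, 0.002, 0, 0, 0, 0.045], [-0.04, 0, 0.002, 0, 0, 0, 0.045], [-0.04, 0, 0.002, 0, 0, 0, 0.045], [-0.038, 0, 0, 0, 0, 0, 0.045], [0, 0, 0, 0, 0, 0, 0.045], [0, 0, 0, 0, 0, 0, 0.045]]}}

```text
clock: 26.5
position: [551.7, 136.5, 184.8]
ee_rot: [-0.469, 0.531, -0.528, 0.467]
contact_force: [-0.1, -0.5, -7.3]
gripper_width: 54.9
```

```bash
python3 -c "
from h import *
go([555.4,130.8,120],-97.5)"
```

```text
t 26.5 pos [551.7 136.5 184.8] F [-0.1 -0.5 -7.3] w 54.9
shift now [ 5.2 64.7  4.7] after turn [ 5.1 64.8  4.4] turn [ 0.005  0.007 -0.001]
```

Call:
{"method": "play_rows", "body": {"series": [[0.005, 0.02, 0.004, 0.005, 0.007, 0, 0.045], [0, 0.025, 0, 0, 0, 0, 0.045], [0, 0.02, 0, 0, 0, 0, 0.045], [0, 0, 0, 0, 0, 0, 0.045], [0, 0, 0, 0, 0, 0, 0.045]]}}

```text
clock: 27.0
position: [554.6, 128.0, 118.3]
ee_rot: [-0.465, 0.532, -0.532, 0.466]
contact_force: [0.7, 0.7, -6.2]
gripper_width: 54.6
```

Run:
```python
from h import *
go([555.4,130.8,100],-97.5)
d=snap('wrist','w11');cv2.imwrite('pics/w11b.png',d['color'][...,::-1])
```

```text
t 27.0 pos [554.6 128.  118.3] F [ 0.7  0.7 -6.2] w 54.6
shift now [-2.9 18.3  0.4] after turn [-2.9 18.3  0.4] turn [-0.    -0.003 -0.001]
```

View pics/w11b.png

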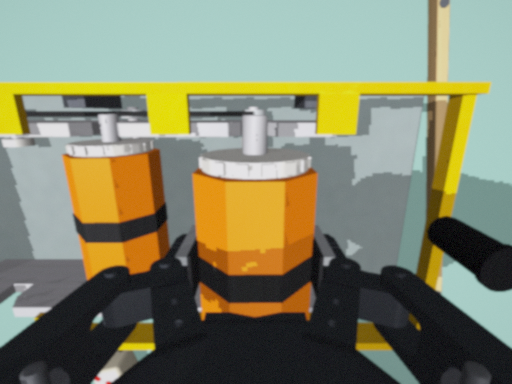

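Call:
{"method": "play_rows", "body": {"series": [[-0.003, 0.01, 0, 0, -0.003, 0, 0.045], [0, 0.01, 0, 0, 0, 0, 0.045], [0, 0.005, 0, 0, 0, 0, 0.045], [0, 0, 0, 0, 0, 0, 0.045], [0, 0, 0, 0, 0, 0, 0.045]]}}

```text
clock: 27.55
position: [556.6, 131.7, 94.3]
ee_rot: [0.464, -0.531, 0.532, -0.468]
contact_force: [-0.5, 0.2, -7.0]
gripper_width: 54.9
```

```bash
python3 -c "
from h import *
go([555.4,130.8,61.5],-97.5)"
```

```text
t 27.55 pos [556.6 131.7  94.3] F [-0.5  0.2 -7. ] w 54.9
shift now [ 1.1 32.7 -1.2] after turn [ 1.  32.8 -1.1] turn [-0.005  0.    -0.004]
```

Call:
{"method": "play_rows", "body": {"series": [[0.001, 0.01, -0.001, -0.005, 0, -0.004, 0.045], [0, 0.01, 0, 0, 0, 0, 0.045], [0, 0, 0, 0, 0, 0, 0.045], [0, 0.006, 0, 0, 0, 0, 0.045], [0, 0, 0, 0, 0, 0, 0.045]]}}

```text
clock: 28.05
position: [555.7, 130.4, 66.5]
ee_rot: [0.466, -0.531, 0.532, -0.466]
contact_force: [-0.5, -0.2, -8.0]
gripper_width: 55.2
```

```bash
python3 -c "
from h import *
go([555.4,130.8,61.5],-97.5)"
```

```text
t 28.05 pos [555.7 130.4  66.5] F [-0.5 -0.2 -8. ] w 55.2
shift now [-0.4  5.  -0.3] after turn [-0.4  5.  -0.3] turn [ 0.    -0.     0.001]
```

Call:
{"method": "play_rows", "body": {"series": [[0, 0.004, 0, 0, 0, 0, 0.045], [0, 0.003, 0, 0, 0, 0, 0.045], [0, 0.003, 0, 0, 0, 0, 0.045], [0, 0.002, 0, 0, 0, 0, 0.045]]}}

```text
clock: 28.45
position: [556.3, 130.7, 61.2]
ee_rot: [0.467, -0.53, 0.532, -0.467]
contact_force: [-5.0, -0.9, 1.1]
gripper_width: 54.8
```

```bash
python3 -c "
from h import *
go([555.4,130.8,61.5],-97.5)"
```

```text
t 28.45 pos [556.3 130.7  61.2] F [-5.  -0.9  1.1] w 54.8
shift now [-0.  -0.3 -0.9] after turn [-0.  -0.3 -0.9] turn [-0.002  0.002  0.002]
```

Call:
{"method": "play_rows", "body": {"series": [[0, 0.001, 0, 0, 0, 0, 0.045], [0, 0, 0, 0, 0, 0, 0.07], [0, 0, 0, 0, 0, 0, 0.075], [0, 0, 0, 0, 0, 0, 0.075], [0, -0.03, 0, 0, 0, 0, 0.075], [0, -0.04, 0, 0, 0, 0, 0.075], [0, -0.05, 0, 0, 0, 0, 0.085], [0, -0.05, -0.04, 0, 0, 0, 0.085], [0, 0, -0.04, 0, 0, 0, 0.085], [0, 0, 0, 0, 0, 0, 0.085]]}}

```text
clock: 29.45
position: [490.2, 142.9, 230.2]
ee_rot: [0.461, -0.527, 0.534, -0.474]
contact_force: [0.6, 0.8, -0.7]
gripper_width: 85.0
```

Run:
```python
from h import *
go([534,4,150],-97.5)
d=snap('wrist','w12');t=snap('top','t12')
im=cv2.resize(d['color'][:240,:,::-1],None,fx=1.5,fy=1.5,interpolation=cv2.INTER_CUBIC)
def L(D,im,f,ox=0,oy=0):
  for b in([550.6,131.4],[563,225.6]):
    q=[np.int32((proj(D,[b[0]+s*72.4,b[1]-s*9.5,75])-[ox,oy])*f) for s in(1,-1)]
    cv2.line(im,tuple(map(int,q[0])),tuple(map(int,q[1])),(255,0,255),1)
L(d,im,1.5)
t2=cv2.resize(t['color'][120:260,110:490,::-1],None,fx=2,fy=2,interpolation=cv2.INTER_CUBIC)
im=np.vstack([np.pad(im[:310],((0,0),(0,32),(0,0))),np.pad(t2,((0,0),(0,40),(0,0)))]) if True else im
cv2.imwrite('pics/w12b.png',im);print(im.shape)
```

```text
t 29.45 pos [490.2 142.9 230.2] F [ 0.6  0.8 -0.7] w 85.0
shift now [132.9  80.4  59.5] after turn [132.   80.2  61.6] turn [-0.019  0.005 -0.007]
(590, 800, 3)
```

View pics/w12b.png

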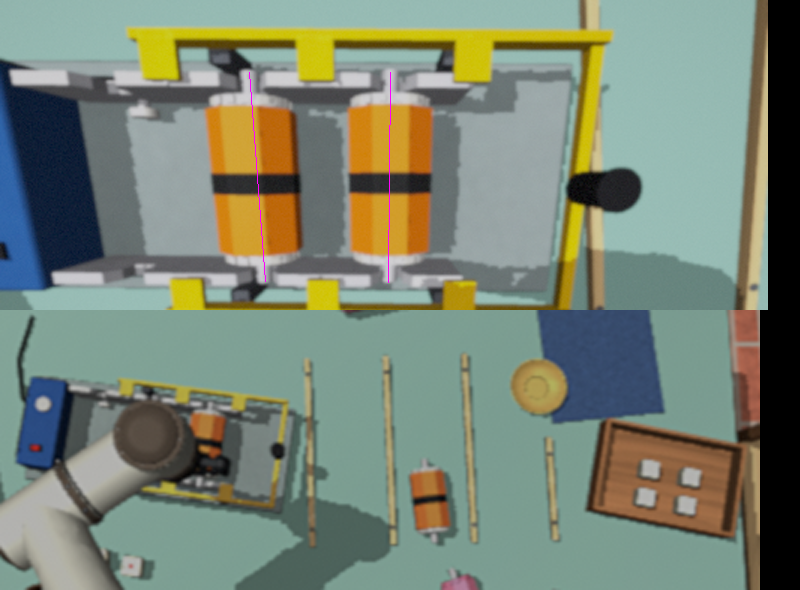

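Call:
{"method": "play_rows", "body": {"series": [[0.033, 0, 0.015, -0.01, 0.005, -0.004, 0.06], [0.033, 0, 0.015, -0.01, 0, -0.004, 0.06], [0.033, 0.02, 0.015, 0, 0, 0, 0.06], [0.033, 0.02, 0.015, 0, 0, 0, 0.06], [0, 0, 0, 0, 0, 0, 0.06], [0, 0, 0, 0, 0, 0, 0.06]]}}

```text
clock: 30.15
position: [545.1, 0.8, 187.5]
ee_rot: [0.466, -0.53, 0.533, -0.467]
contact_force: [0.9, 0.8, 0.7]
gripper_width: 60.3
```

Run:
```python
from h import *
go([533.8,4.9,111],-97.5)
```

```text
t 30.15 pos [545.1   0.8 187.5] F [0.9 0.8 0.7] w 60.3
shift now [ -2.8  76.5 -12.1] after turn [ -2.6  76.5 -11.8] turn [-0.004  0.002  0.001]
```

Call:
{"method": "play_rows", "body": {"series": [[-0.003, 0.02, -0.012, -0.004, 0.002, 0, 0.06], [0, 0.025, 0, 0, 0, 0, 0.06], [0, 0.02, -0.002, 0, 0, 0, 0.06], [0, 0, 0, 0, 0, 0, 0.06], [0, 0, 0, 0, 0, 0, 0.06]]}}

```text
clock: 30.65
position: [536.3, 8.6, 122.3]
ee_rot: [0.466, -0.529, 0.533, -0.468]
contact_force: [0.4, -0.2, 0.6]
gripper_width: 60.0
```

Run:
```python
from h import *
go([533.8,4.9,112],-97.5)
```

```text
t 30.65 pos [536.3   8.6 122.3] F [ 0.4 -0.2  0.6] w 60.0
shift now [ 4.  10.2 -2. ] after turn [ 4.  10.3 -2. ] turn [-0.006  0.004  0.   ]
```

Call:
{"method": "play_rows", "body": {"series": [[0.004, 0.01, -0.002, -0.006, 0.004, 0, 0.06], [0, 0, 0, 0, 0, 0, 0.06], [0, 0, 0, 0, 0, 0, 0.015], [0, 0, 0, 0, 0, 0, 0.015], [0, 0, 0, 0, 0, 0, 0.015], [0, 0, 0, 0, 0, 0, 0.015], [0, 0, 0, 0, 0, 0, 0.015]]}}

```text
clock: 31.35
position: [536.5, 5.8, 115.3]
ee_rot: [0.464, -0.53, 0.533, -0.469]
contact_force: [-0.3, 0.3, -1.6]
gripper_width: 19.8
```

Run:
```python
from h import *
go([539.2,47.2,112],-97.5)
```

```text
t 31.35 pos [536.5   5.8 115.3] F [-0.3  0.3 -1.6] w 19.8
shift now [-41.4   3.4  -2.7] after turn [-41.4   3.3  -2.8] turn [-0.007  0.001 -0.002]
```

Call:
{"method": "play_rows", "body": {"series": [[-0.01, 0, 0, 0, 0, 0, 0.015], [-0.01, 0, 0, 0, 0, 0, 0.015], [-0.01, 0, 0, 0, 0, 0, 0.015], [-0.008, 0, 0, 0, 0, 0, 0.015], [-0.005, 0, 0, 0, 0, 0, 0.015], [-0.005, 0, 0, 0, 0, 0, 0.015], [-0.005, 0, 0, 0, 0, 0, 0.015]]}}

```text
clock: 32.05
position: [542.6, 53.2, 115.3]
ee_rot: [0.47, -0.527, 0.535, -0.464]
contact_force: [8.3, -40.2, -2.7]
gripper_width: 20.2
```

Run:
```python
from h import *
go([536.5,5.8,115.3],-97.5)
```

```text
t 32.05 pos [542.6  53.2 115.3] F [  8.3 -40.2  -2.7] w 20.2
shift now [47.8  0.7 -0. ] after turn [47.8  0.   0.1] turn [-0.002  0.003  0.014]
```

Call:
{"method": "play_rows", "body": {"series": [[0, 0, 0, 0, 0, 0, 0.015], [0, 0, 0, 0, 0, 0, 0.06], [0, 0, 0, 0, 0, 0, 0.06], [0, 0, 0, 0, 0, 0, 0.06], [0, -0.03, 0, 0, 0, 0.01, 0.06], [0, -0.04, 0, 0, 0, 0, 0.06], [0, -0.05, 0, 0, 0, 0, 0.085], [-0.04, -0.04, -0.03, 0, 0, 0, 0.085], [-0.04, 0, -0.03, 0, 0, 0, 0.085], [0, 0, 0, 0, 0, 0, 0.085]]}}

```text
clock: 33.05
position: [498.1, 138.3, 272.7]
ee_rot: [-0.465, 0.532, -0.531, 0.468]
contact_force: [0.6, -0.6, 0.0]
gripper_width: 85.1
```

Run:
```python
from h import *
s=st()
d=snap('wrist','w13');t=snap('top','t13')
im=cv2.resize(d['color'][:240,:,::-1],None,fx=1.5,fy=1.5,interpolation=cv2.INTER_CUBIC)
for b in([550.6,131.4],[563,225.6]):
    q=[np.int32(proj(d,[b[0]+s*72.4,b[1]-s*9.5,75])*1.5) for s in(1,-1)]
    cv2.line(im,tuple(map(int,q[0])),tuple(map(int,q[1])),(255,0,255),1)
k=proj(d,[541,53,144])*1.5; cv2.drawMarker(im,tuple(map(int,k)),(0,255,0),0,12); print(k)
t2=cv2.resize(t['color'][120:260,110:490,::-1],None,fx=2,fy=2,interpolation=cv2.INTER_CUBIC)
cv2.imwrite('pics/w13b.png',np.vstack([np.pad(im[:310],((0,0),(0,32),(0,0))),np.pad(t2,((0,0),(0,40),(0,0)))]))
```

```text
{'clock': 33.05, 'joints': [0.584, 0.17, -0.185, -0.002, -1.212, 0.859], 'position': [498.085, 138.31, 272.686], 'ee_rot': [-0.465, 0.532, -0.531, 0.468], 'contact_force': [0.65, -0.596, 0.041], 'gripper_width': 85.051}
[504.37748524 194.39926845]
```

Run:
```python
from h import *
d=load('w13');t=load('t13');P=np.array([[.9915,-.1304],[.1304,.9915]])
g=(d['color'].max(2)<45).astype('uint8')[:170]
n,l,s,c=cv2.connectedComponentsWithStats(g)
for i in range(1,n):
    if s[i,4]>60: print('dark',c[i].round(1),s[i])
hsv=cv2.cvtColor(d['color'],cv2.COLOR_RGB2HSV);y=cv2.inRange(hsv,np.array([24,150,80]),np.array([34,255,255]))
for z,nm in((105,'lugs at px +65')),:
  v=[]
  for yy in range(-190,150):
    w=P.T@[66,yy]+[563,225.6];u=proj(d,[*w,105]).round().astype(int)
    v.append(y[u[1],u[0]]>0)
  v=np.array(v);e=np.flatnonzero(np.diff(v.astype(int)))-190;print('yellow edges y:',e)
# axle stubs / empties
for (c,wh,a),ar in oranges(t): print('top',np.round(c,1),np.round(wh,1),round(a,1),ar,np.round(at_z(t,*c,35),0))
for (c,wh,a),ar in oranges(d): print('w',np.round(c,1),ar,(P@(at_z(d,*c,100)[:2]-[563,225.6])).round(0))
```

```text
dark [191.5 126.4] [179 121  24  11 192]
dark [331.8 129.6] [317 120  30  22 430]
dark [158.5 126.8] [154 123  10   9  64]
dark [240. 126.] [234 122  13   9  86]
dark [269.7 126.1] [258 122  21   9 143]
dark [506.8 157. ] [502 153  10   9  69]
yellow edges y: [-176 -167 -107  -86  -14    8   80  103]
top [324.4 214.5] [26.9 15.8] 82.9 379.0 [ 462. -250.   35.]
top [214. 178.] [12. 14.] 90.0 135.5 [589. 131.  35.]
w [506.5 175. ] 201.0 [ -55. -395.]
w [193.6 149.1] 613.0 [-25. -22.]
w [158.7 149. ] 177.5 [-25.  19.]
w [272.  148.5] 383.5 [ -24. -114.]
w [238.5 148. ] 256.0 [-23. -75.]
w [507. 138.] 221.5 [ -11. -384.]
w [154.1 102.5] 204.0 [27. 19.]
w [237.5 101.5] 350.5 [ 28. -74.]
w [190.5 101.8] 708.0 [ 28. -22.]
w [273. 101.] 442.5 [  29. -114.]
```

Run:
```python
from h import *
P=np.array([[.9915,-.1304],[.1304,.9915]])
for f in('w1','w2','w3','w4','w8','w12','w13'):
  d=load(f);y=cv2.inRange(cv2.cvtColor(d['color'],cv2.COLOR_RGB2HSV),np.array([24,150,80]),np.array([34,255,255]))
  Y=np.arange(-260,150,.5);v=[]
  for yy in Y:
    u=proj(d,[*(P.T@[66,yy]+[563,225.6]),105]).round().astype(int)
    v.append(0<=u[0]<512 and 0<=u[1]<384 and y[u[1],u[0]]>0)
  print(f,Y[np.flatnonzero(np.diff(np.array(v).astype(int)))])
```

```text
w1 [-180.5 -170.  -111.   -90.5  -17.     4.5   77.5   98.5]
w2 [-181.  -175.  -112.   -90.   -18.5    4.    75.5   98.5]
w3 [-223.  -213.5 -153.5 -134.   -59.5  -39.    34.    55.5]
w4 [-217.5 -209.  -154.5 -132.   -59.   -38.    36.    56. ]
w8 [-218.5 -209.5 -154.5 -131.5  -59.   -38.    35.    56.5]
w12 [-221.  -212.5 -154.5 -133.   -59.5  -39.5   33.5   55.5]
w13 [-176.  -166.5 -107.   -86.   -14.     8.5   80.5  103. ]
```

```bash
python3 -c "
from bench import *
print(job_done())"
```

```text
the job is handed in; nothing more can be done
None
```

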